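# Hook the blue slide rack out of the wash bin

### The arm

A 6-joint arm with a two-finger parallel gripper is mounted at the origin on the work surface. World frame = base frame: x ahead of the robot, y to its left, z up, the work surface at z = 0. Lengths are in m, angles in rad, forces in N, time in s.
With the tool pointing down it reaches from about 0.275 to 0.85 m from the base axis. Payload 19 kg.
Tool frame: the origin (TCP) lies midway between the tips of the shut fingers; the grasp point (between the pads) lies 19 mm behind it (r.grasp_offset is the distance from the TCP to the grasp point, in m); z points along the fingers, y is the direction in which the jaws open and shut (so a half turn about z gives the same grasp; the last joint's range is limited). The gripper opens to 85 mm and grips with 20 to 120 N. Pads are 22 mm wide; open, the fingers measure 114 mm over their backs; the gripper's body (76 mm by 85 mm) begins 54 mm behind the grasp point. The pads swing forward as they close: fully open they stand 13 mm farther back than shut.
Start: joints at [0.973, 0.15, 1.437, -0, 1.554, -0.134], TCP at [0.257, 0.514, 0.231] pointing down, gripper open.
Joint ranges: [-2.8, 2.8], [-0.68, 2.1], [0.12, 2.68], [-1.39, 4.53], [0.16, 2.79], [-2.81, 2.81]. Speed limits (rad/s): [1.89, 1.89, 2.22, 3.01, 3.01, 3.01].

### API

Orientations are given as a 3x3 rotation matrix whose columns are the frame's x, y, z axes.
In Python, from rig import r, get_image, workorder gives the robot as it stands.
- The arm moves only by the tool send_rows, never from a script. Its argument "moves" is a list of rows, each a list of 5 numbers: the opening, from 0 (shut) to 1 (fully open), then the shift along the world's x, y, z in cm, then the turn about the world's z in degrees. In form: [[claw, dx, dy, dz, roll], ...]. A call has exactly 8 rows; each row is the pose to reach, as a shift and turn from the pose measured when the call began; what a row does not reach only later rows make up. A row lasts 1/10 s, in which the tool goes at most 50 mm and 8.59 degrees, less where a joint would pass 70% of its speed; a pose out of reach is approached as far as the arm can. A call with a gripper value outside its range is refused whole. The fingers move at their own pace and stop on an object; the grip force is fixed at half the most. Time passes only in rows, so rows that repeat a pose let the fingers close, or fill a call up. It gives the time, the measured TCP pose, the force and the opening at its end, in the units of the state.
- r.observe(): the state, without advancing time (a new reading comes with each control period).
- get_image(name): name is "scene" or "top" or "wrist"; returns a dict with "img" (384x512x3 uint8, red, green, blue), "camera_matrix" (3x3 intrinsics, pixels), "camera_from_world" (4x4, takes a point from world to camera coordinates). Camera axes: x right, y up, looking along -z (the intrinsics and any distortion apply to the point x, -y, -z); pixel columns grow to the right and rows downward; lengths in m; the calibration is good to about 2 mm. The wrist camera is an equidistant fisheye: a pixel r from the principal point sees the ray r / f radians off the axis. A picture is of the moment at which its call begins. There is no depth.
- workorder.close_job(): hands the job in, once; it reports no verdict.
The state is a dict: "clock": time; "qpos": joint angles; "qd": joint speeds; "tau": joint torques, N m; "ee_pos": TCP position; "tcp_rot": TCP orientation; "contact_force": force on the tool from outside, world axes, zero at the start; "wrist_torque": the same for the moment, N m; "finger_gap": opening from 0.0 (shut) to 1.0 (fully open).
Only numpy, scipy, OpenCV 4.12 (cv2) and the standard library are available. Lean on these libraries where they do the work, as an engineer would, in place of code of your own. Each camera call takes 0.05 s, during which the arm holds its last target.

### The job

Use the orange-handled lifting hook to lift the blue slide rack, and only that one, out of the grey wash bin, and set it down gently and upright in the middle of the green pad on the drying tray. Neither gripper nor arm may touch the blue rack or its handle (it is contaminated); carry it without knocking the other racks, the bottles or anything else about. When the rack stands free, put the hook back into its black holder, standing as it was, and let go.

Things in the scene. Friction and masses are not known exactly. Their poses are not given: they have to be found in the camera images.
- hook_handle (a point): the lifting hook, loose, 160 g, standing in its holder. Orange handle block 22 (x) x 32 (y) x 50 mm (z); grip it across the 22 mm. This point is on its axis, 100 mm above the hook's underside; the block reaches from 28 mm below it to 22 mm above it. z up along the hook; the hook's mouth opens to +y
- hook_mouth (a point): bottom of the hook's V-shaped mouth, 96 mm straight below hook_handle, same axes. Steel, 30 mm wide (x): upright shank at y -16 to -12 mm; flat foot y -16 to 16 mm, its underside 4 mm below this point; V trough along x, 24 mm wide at its top, 14 mm deep, walls at 50 deg. The +y wall is the lip: a bar goes in over it from +y, and an 8 mm bar seats with its axis 6 mm above this point
- blue_rack_bar (a point): rack to be lifted, loose, 0.2 to 0.36 kg: blue plastic, 100 (x) x 70 (y) mm, filled with glass slides up to 55 mm above its underside. Rigid steel handle: a straight level round bar along x, 8 mm thick, on legs at x = +-46 mm. The point is the middle of the bar, 105 mm above the underside, over the centre of mass; z up. Hung up, it swings about the bar, dying down in some seconds. 46 mm are free between slides and bar
- red_rack_bar (a point): a slide rack like the blue one, same sizes, but red; stands in the bin; leave it there. Point: middle of its handle bar, axes as for the blue rack
- yellow_rack_bar (a point): a slide rack like the blue one, same sizes, but yellow; stands in the bin; leave it there. Point: middle of its handle bar, axes as for the blue rack
- white_rack_bar (a point): a slide rack like the blue one, same sizes, but white; stands on the drying tray beside the pad; leave it there. Point: middle of its handle bar, axes as for the blue rack
- bin: grey open wash bin, fixed, 126 (x) x 256 (y) x 55 mm high, walls and floor 5 mm. Origin: centre of its underside. The three racks stand in it in a row along its y, about 78 mm apart, in any order, bars about along its x. Bin and tray may change sides
- tray: steel drying tray, fixed, 146 (x) x 266 (y) x 14 mm high, walls and floor 4 mm. Origin: centre of its underside. Pad and white rack are in it, 60 mm either side of the centre along y
- pad: flat green pad, fixed to the tray floor, 130 (x) x 108 (y) x 3 mm, sides along the tray's. Origin: centre of its underside, which is 4 mm above the table; its top is 7 mm above the table
- holder: black open square holder for the hook, fixed, 62 x 62 x 58 mm high, walls and floor 5 mm (inside 52 x 52 mm). Origin: centre of its underside. The hook stands loose inside on the floor, its foot level, sides about along the holder's
- amber_center (a point): tall amber bottle, loose, 64 mm diameter, 200 mm high; stands between the bin and the tray. Point: its centre, half-way up
- clear_bottle: green glass bottle, loose, 60 mm diameter, 170 mm high, towards the back. Origin: centre of its underside
- beaker: glass beaker, loose, 70 mm diameter, 90 mm high, towards the back. Origin: centre of its underside
- jar: jar with blue cap, loose, 60 mm diameter, 70 mm high, towards the back. Origin: centre of its underside
- slide_box: closed flat slide box, loose, 98 x 83 x 34 mm, near the right side. Origin: centre of its underside
Mind the look-alikes: they are no part of the job. Several things have the shape of the pad; the one meant has the colours described above.

How it is judged:
By the outcome, as a careful person would: the job done as asked, in the order asked, and still so for the second after the job is handed in, with the robot touching nothing.
It also fails if it takes over 67 s, if anything falls off the work surface, if the arm or the gripper's body presses on something with over 40 N, if the wrist force passes 120 N, or if a joint passes its speed limit or range.

## Working session

There is one attempt and no reset: what is moved stays moved. The work goes in short steps, Python scripts to look and compute and a tool call to move; the robot and the scene stay as the last step left them, time stands still between calls to the robot, and variables do not carry over. Pictures are saved under pics/ and viewed, and the job is handed in when it is done.

Besides the shell and the picture viewer there is one more tool, called after ">>>" as name([rows], argument=value, ...), one row to a line, values as JSON. send_rows: Moves the arm, as the interface text tells. Its arguments: {"type":"object","properties":{"moves":{"type":"array"}},"required":["moves"]}

```bash
ls; mkdir -p pics; python3 - <<'E'
from rig import r, get_image
import cv2
s=r.observe(); print(s['clock'],s['ee_pos'],s['finger_gap'],r.grasp_offset); print(s['tcp_rot'])
for n in ['scene','top','wrist']:
    d=get_image(n); cv2.imwrite(f'pics/{n}0.png',cv2.cvtColor(d['img'],cv2.COLOR_RGB2BGR))
    print(n,d['camera_matrix'],d['camera_from_world'],[k for k in d])
E
```

```text
pics
0.0 [0.25711071 0.51405448 0.23069916] 0.99871282300248 0.0187
[[-8.94371077e-01  4.47325340e-01 -6.45981622e-04]
 [ 4.47325783e-01  8.94370561e-01 -9.71060315e-04]
 [ 1.43367060e-04 -1.15745249e-03 -9.99999320e-01]]
scene [[380.06640667   0.         258.6929694 ]
 [  0.         380.06640667 188.78116703]
 [  0.           0.           1.        ]] [[ 0.66188985  0.74945415  0.01484249 -0.35616609]
 [-0.43681561  0.36953675  0.8201431   0.13897373]
 [ 0.60917481 -0.54932782  0.5719659  -1.5058159 ]
 [ 0.          0.          0.          1.        ]] ['img', 'camera_matrix', 'camera_from_world']
top [[431.6485474    0.         259.6942887 ]
 [  0.         431.6485474  193.15779133]
 [  0.           0.           1.        ]] [[-0.01658611 -0.99972259 -0.01672226  0.06235128]
 [ 0.99570094 -0.01803908  0.09085275 -0.5244762 ]
 [-0.0911292  -0.01514348  0.99572393 -1.26316455]
 [ 0.          0.          0.          1.        ]] ['img', 'camera_matrix', 'camera_from_world']
wrist [[297.31863964   0.         256.79321314]
 [  0.         297.31863964 188.93285509]
 [  0.           0.           1.        ]] [[ 0.44807361  0.8939958  -0.00124581 -0.57441612]
 [-0.85347428  0.42734847 -0.29825314  0.03798177]
 [-0.26610466  0.13470263  0.95448599 -0.38023452]
 [ 0.          0.          0.          1.        ]] ['img', 'camera_matrix', 'camera_from_world']
```

View pics/scene0.png

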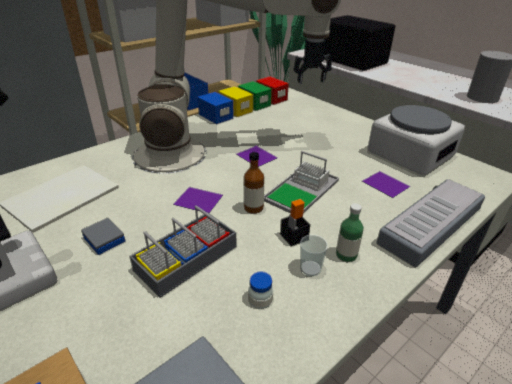

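View pics/top0.png

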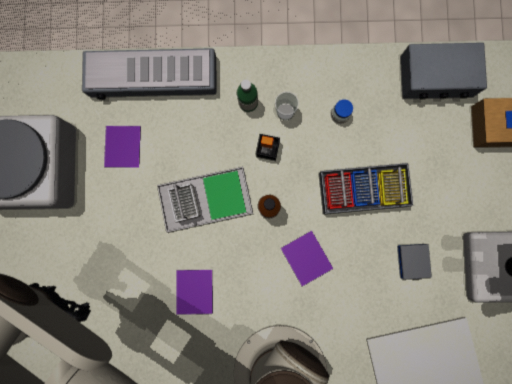

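View pics/wrist0.png

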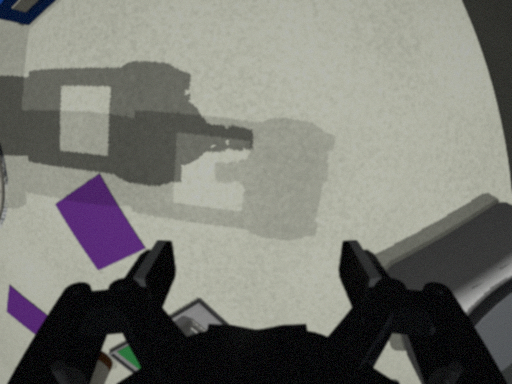

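The scene picture shows blue as the middle rack in the bin (about 185,243), the orange hook in its black holder (297,215), and the green pad (295,195) with the white rack beyond it. In the top view these sit at (366,188), (267,147) and (225,194). The amber bottle is at (269,206), between the bin and the tray.

Things that could be mistaken for the targets:
- **Blue rack:** the red rack (340,188), the yellow rack (395,186) and the blue jar cap (343,110).
- **Green pad:** the purple pads (122,146), (195,291) and (306,258).
- **Orange hook:** the wooden box (492,122).

Next I'll check the choice in close crops.

```bash
cat > h.py <<'E'
import numpy as np, cv2
from rig import r, get_image
def save(n,img,crop=None,k=1):
    if crop: x0,y0,x1,y1=crop; img=img[y0:y1,x0:x1]
    img=cv2.resize(img,None,fx=k,fy=k,interpolation=cv2.INTER_CUBIC)
    cv2.imwrite('pics/'+n+'.png',cv2.cvtColor(img,cv2.COLOR_RGB2BGR))
def ray(d,u,v,fish=False):
    K=d['camera_matrix'];T=d['camera_from_world']
    x=(u-K[0,2])/K[0,0];y=(v-K[1,2])/K[1,1]
    if fish:
        th=np.hypot(x,y); s=np.sin(th)/th if th>1e-9 else 1
        p=np.array([x*s,-y*s,-np.cos(th)])
    else: p=np.array([x,-y,-1.])
    R=T[:3,:3]; o=-R.T@T[:3,3]; w=R.T@p
    return o,w/np.linalg.norm(w)
def plane(d,u,v,z,fish=False):
    o,w=ray(d,u,v,fish); return o+w*(z-o[2])/w[2]
def tri(*rays):
    A=np.zeros((3,3));b=np.zeros(3)
    for o,w in rays:
        P=np.eye(3)-np.outer(w,w);A+=P;b+=P@o
    x=np.linalg.solve(A,b)
    return x,[np.linalg.norm((np.eye(3)-np.outer(w,w))@(x-o)) for o,w in rays]
def proj(d,p,fish=False):
    K=d['camera_matrix'];T=d['camera_from_world']
    c=T[:3,:3]@np.asarray(p)+T[:3,3]; x,y,z=c[0],-c[1],-c[2]
    if fish:
        rr=np.hypot(x,y);th=np.arctan2(rr,z);x,y=x/rr*th,y/rr*th
    else: x,y=x/z,y/z
    return np.array([K[0,0]*x+K[0,2],K[1,1]*y+K[1,2]])
E
python3 - <<'E'
from h import *
t=get_image('top');s=get_image('scene')
import pickle;pickle.dump((t,s),open('im0.pkl','wb'))
save('topbin',t['img'],(310,155,420,225),7)
save('toptray',t['img'],(150,120,290,240),5)
save('scbin',s['img'],(120,190,250,300),6)
save('sctray',s['img'],(230,140,350,260),5)
E
```

```text
(no output)
```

View pics/topbin.png

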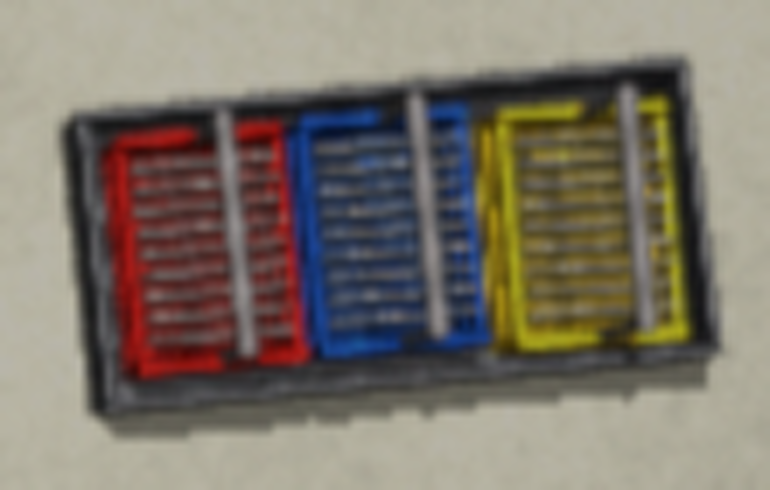

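View pics/toptray.png

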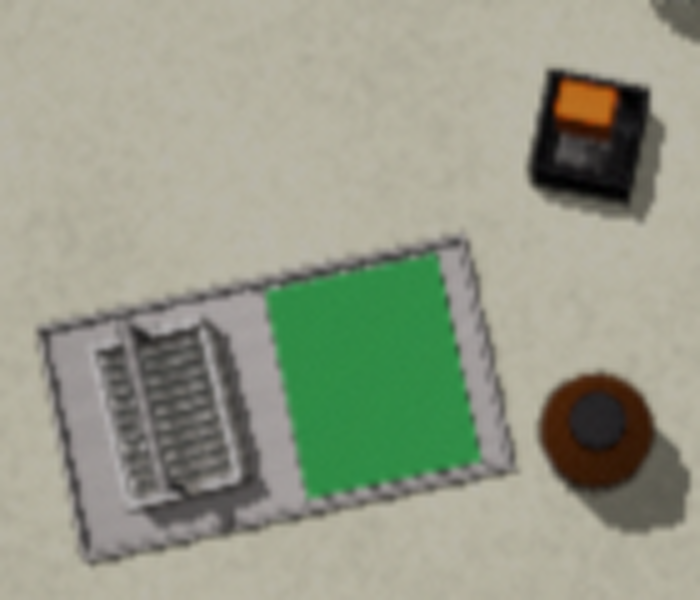

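View pics/scbin.png

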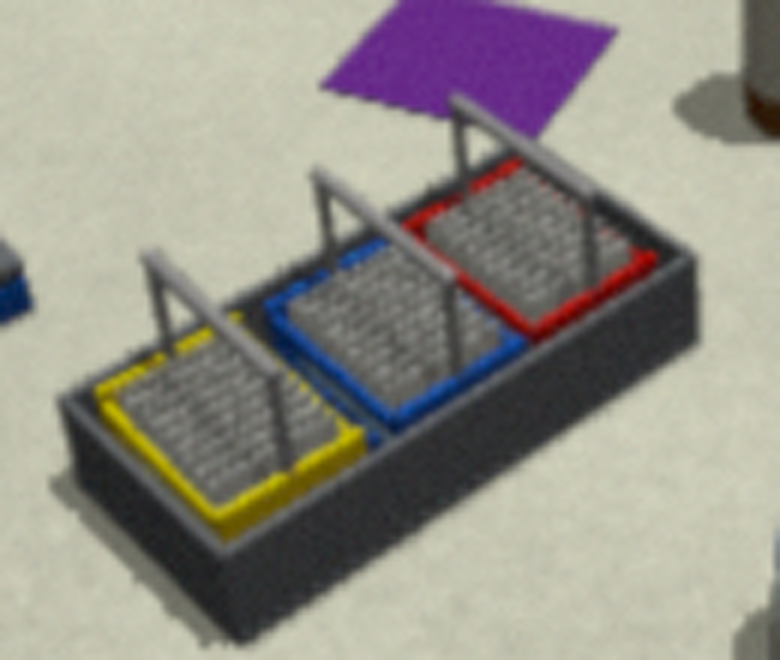

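View pics/sctray.png

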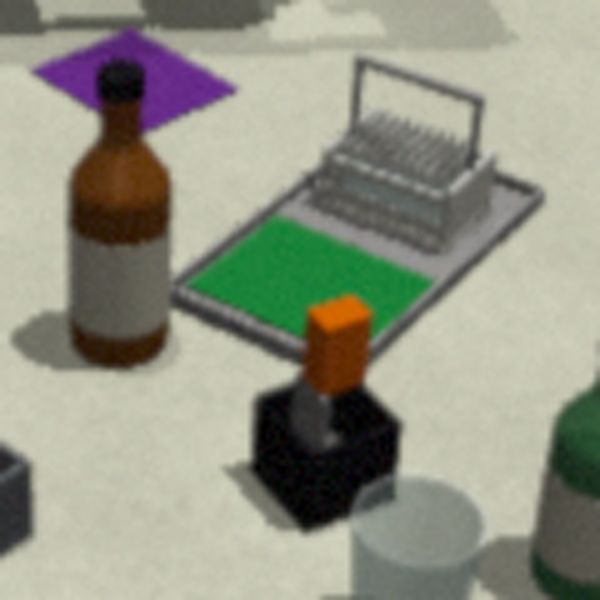

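```bash
python3 - <<'E'
from h import *
import pickle;t,s=pickle.load(open('im0.pkl','rb'))
np.set_printoptions(precision=4,suppress=True)
def un(p,c,k): return ((p[0]+.5)/k-.5+c[0],(p[1]+.5)/k-.5+c[1])
tb=lambda p:ray(t,*un(p,(310,155),7)); tt=lambda p:ray(t,*un(p,(150,120),5))
sb=lambda p:ray(s,*un(p,(120,190),6)); st=lambda p:ray(s,*un(p,(230,140),5))
for n,a,b,c,d in [('red',(222,112),(458,100),(247,352),(592,195)),('blue',(415,92),(320,173),(438,335),(458,283)),('yellow',(627,85),(150,255),(645,328),(282,383))]:
    # top-up end is +x ; scene near end is +x
    p,e=tri(tb(a),sb(d));q,f=tri(tb(c),sb(b)); m=(p+q)/2
    print(n,p,q,'mid',m,'len',np.linalg.norm(p-q),'ang of bar',np.degrees(np.arctan2(*(p-q)[[1,0]])),e[0],f[0])
p,e=tri(tt((125,325)),st((480,102)));q,f=tri(tt((180,490)),st((360,62)))
print('white',p,q,(p+q)/2,np.linalg.norm(p-q),e[0],f[0])
P=lambda p,z:plane(t,*un(p,(150,120),5),z)
print('pad');c=[P(x,.007) for x in [(268,290),(440,252),(482,460),(312,500)]];
for x in c:print(x)
print(np.mean(c,0), np.linalg.norm(c[0]-c[1]),np.linalg.norm(c[1]-c[2]),[np.degrees(np.arctan2(*(u-v)[[1,0]])) for u,v in((c[0],c[3]),(c[1],c[2]))])
ho=[P(x,.058) for x in [(550,72),(648,88),(632,202),(532,186)]]
print('holder top',ho,np.mean(ho,0),[np.linalg.norm(ho[i]-ho[i-1]) for i in range(4)])
bt=[plane(t,*un(x,(310,155),7),.055) for x in [(65,118),(685,58),(715,350),(95,410)]]
print('bin',np.mean(bt,0),[np.linalg.norm(bt[i]-bt[i-1]) for i in range(4)],np.degrees(np.arctan2(*(bt[0]-bt[1])[:2])))
# block top corners
print('blk',[P(x,.127) for x in [(560,80),(618,88),(612,128),(556,118)]])
h=cv2.cvtColor(s['img'],cv2.COLOR_RGB2HSV)
for d in (t,s):
    h=cv2.cvtColor(d['img'],cv2.COLOR_RGB2HSV);m=cv2.inRange(h,(5,180,90),(18,255,255))
    n,l,S,C=cv2.connectedComponentsWithStats(m);print([(S[i],C[i]) for i in range(1,n) if S[i][4]>20])
p,e=tri(tt((600,420)),st((121,75)));print('amber cap',p,e[0], 'base',P((600,430),.1))
print(tri(tt((587,96)),st((340,302))))
E
```

```text
red [ 0.5764 -0.1767  0.111 ] [ 0.4809 -0.1831  0.1104] mid [ 0.5287 -0.1799  0.1107] len 0.09571407829819385 ang of bar 3.8018508546253122 0.00034967675686340104 0.00011709537733608091
blue [ 0.5839 -0.2528  0.1095] [ 0.4862 -0.2586  0.1105] mid [ 0.535  -0.2557  0.11  ] len 0.09789093882046696 ang of bar 3.3922102396445 0.0008743853323194787 9.935240094887617e-05
yellow [ 0.5855 -0.3374  0.1073] [ 0.4873 -0.3406  0.1103] mid [ 0.5364 -0.339   0.1088] len 0.09832762161790276 ang of bar 1.8829563256695983 0.0011343217058655455 0.0005808101080354328
white [0.546  0.2898 0.1081] [0.4561 0.262  0.1094] [0.501  0.2759 0.1088] 0.09409383011107758 0.0003291819724082232 0.004109604050935382
pad
[0.5777 0.2245 0.007 ]
[0.599  0.1195 0.007 ]
[0.472  0.0957 0.007 ]
[0.4497 0.1985 0.007 ]
[0.5246 0.1595 0.007 ] 0.10708678162054218 0.12918186841667648 [np.float64(11.47203354048736), np.float64(10.626820852478131)]
holder top [array([0.6971, 0.0501, 0.058 ]), array([ 0.6864, -0.0073,  0.058 ]), array([0.6189, 0.0035, 0.058 ]), array([0.6295, 0.0618, 0.058 ])] [0.658 0.027 0.058] [np.float64(0.068
[... 160 characters left out ...]
.12222104032107393), np.float64(0.25898561964461525), np.float64(0.12205887121645657), np.float64(0.25667928942875873)] -4.495590570113105
blk [array([0.6765, 0.0437, 0.127 ]), array([0.6713, 0.0116, 0.127 ]), array([0.6489, 0.0154, 0.127 ]), array([0.6551, 0.0463, 0.127 ])]
[(array([261, 136,  12,   9,  92], dtype=int32), array([266.7391, 140.0326]))]
[(array([250, 170,  13,  11, 103], dtype=int32), array([256.0194, 175.1359])), (array([292, 199,  12,  20, 154], dtype=int32), array([298.0714, 207.5325]))]
amber cap [0.4824 0.0258 0.1979] 0.0002976773373082993 base [0.4831 0.025  0.1   ]
(array([0.6649, 0.0283, 0.1346]), [np.float64(0.0008018010621085532), np.float64(0.0008018010621086226)])
```

Everything checks out: the bars triangulate to about 0.110 m, the pad is 107x129 mm and the bin 122x257 mm. Now I'll move above the hook, with the jaws turned to its 22 mm axis.

>>> send_rows([
  [1, 2.5, -3, 2, -5],
  [1, 5, -6, 4, -10],
  [1, 7.5, -9, 6, -15],
  [1, 10, -12, 8, -20],
  [1, 12.5, -15, 9, -25],
  [1, 15, -18, 10, -30],
  [1, 17.5, -20.5, 10, -35],
  [1, 20, -23, 10, -39],
])

```text
clock: 1.05
ee_pos: [0.4581, 0.2828, 0.3314]
tcp_rot: [[-0.41, 0.912, 0.0], [0.912, 0.41, 0.0], [0.0, 0.0, -1.0]]
contact_force: [0.8, 0.8, 0.2]
finger_gap: 0.998
```

>>> send_rows([
  [1, 2.5, -3, 0, -5],
  [1, 5, -6, 0, -10],
  [1, 7.5, -9, 0, -15],
  [1, 10, -12, 0, -20],
  [1, 12.5, -15, 0, -24],
  [1, 15, -18, 0, -28],
  [1, 17.5, -20.5, 0, -32],
  [1, 20, -22.5, 0, -34],
])

```text
clock: 1.85
ee_pos: [0.659, 0.0561, 0.3312]
tcp_rot: [[0.174, 0.985, -0.0], [0.985, -0.174, -0.0], [-0.0, -0.0, -1.0]]
contact_force: [-0.0, 0.5, 0.2]
finger_gap: 1.002
```

```bash
python3 - <<'E'
from h import *
import pickle
o=r.observe();print(o['clock'],o['ee_pos'],np.degrees(np.arctan2(o['tcp_rot'][1,1],o['tcp_rot'][0,1])),o['qpos'])
w=get_image('wrist');s=get_image('scene');pickle.dump((w,s),open('im1.pkl','wb'))
save('w1',w['img'],None,1.5);save('s1',s['img'])
E
```

```text
1.85 [0.65895231 0.05611739 0.33124972] -10.001571251424796 [-3.14241630e-02  3.28186600e-01  1.02094716e+00 -2.12793317e-05
  1.79249098e+00  1.43131507e-01]
```

View pics/w1.png

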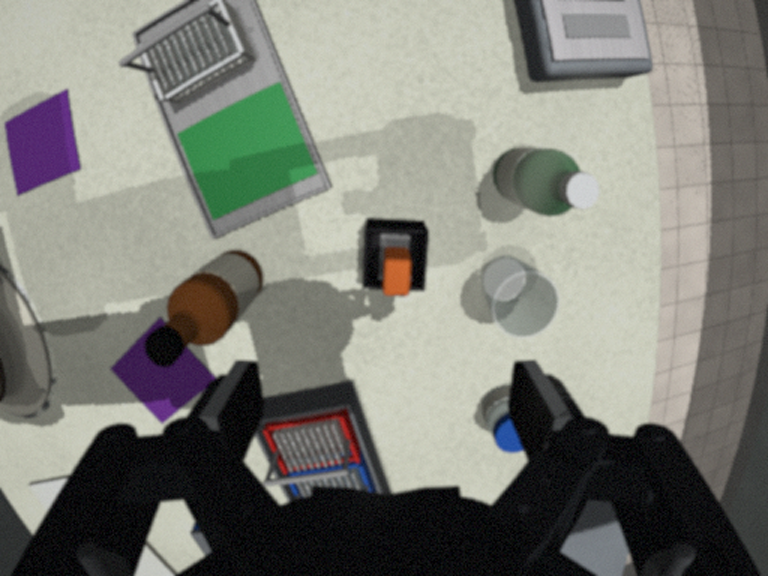

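View pics/s1.png

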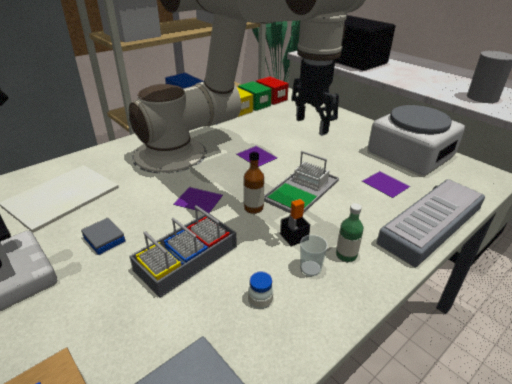

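```bash
python3 - <<'E'
from h import *
import pickle
w,s=pickle.load(open('im1.pkl','rb'))
save('w1c',w['img'],(230,135,300,205),10)
save('s1c',s['img'],(270,190,325,250),10)
o,_=ray(w,256,188,True);print(o)
E
```

```text
[0.67215287 0.13156783 0.47403969]
```

View pics/w1c.png

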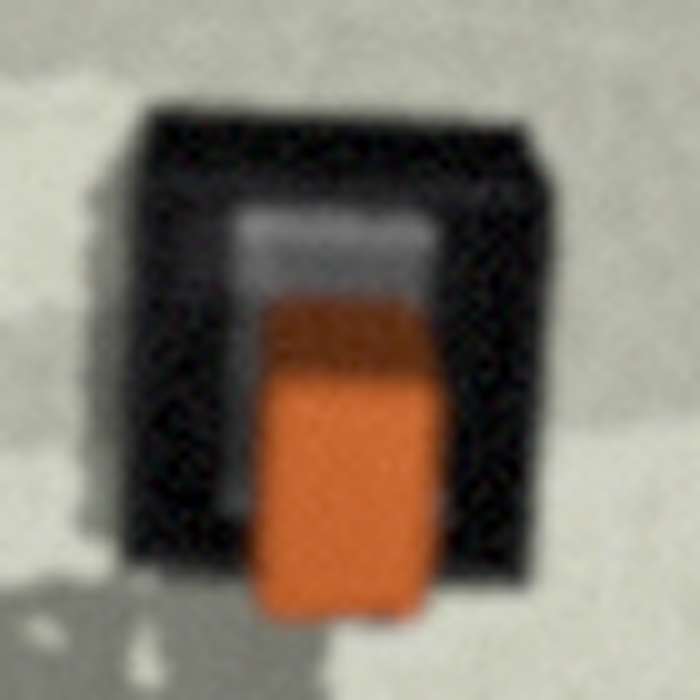

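View pics/s1c.png

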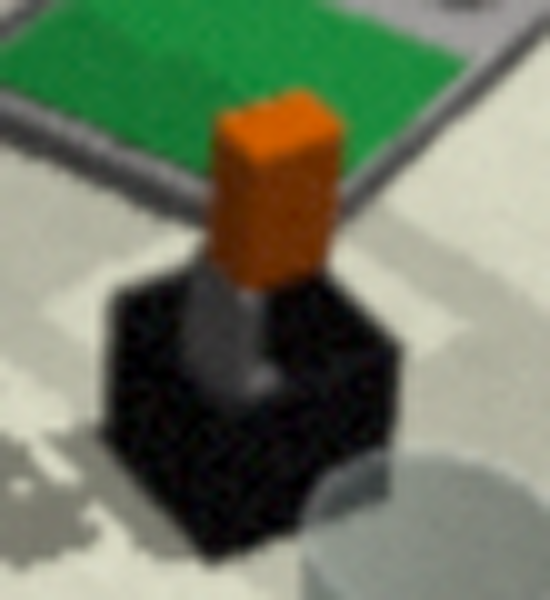

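```bash
python3 - <<'E'
from h import *
import pickle
np.set_printoptions(precision=4,suppress=True)
w,s=pickle.load(open('im1.pkl','rb'));t,_=pickle.load(open('im0.pkl','rb'))
un=lambda p,c,k:((p[0]+.5)/k-.5+c[0],(p[1]+.5)/k-.5+c[1])
W=[un(p,(230,135),10) for p in [(262,375),(441,375),(428,615),(258,612)]] # (-x+y),(+x+y),(+x-y),(-x-y)
S=[un(p,(270,190),10) for p in [(303,88),(343,127),(258,162),(217,122)]]
T=[un(p,(150,120),5) for p in [(558,115),(560,80),(618,88),(613,125)]]
c=[]
for i in range(4):
    x,e=tri(ray(w,*W[i],True),ray(s,*S[i]));c.append(x);print(x,e[0])
c=np.array(c);print('mean',c.mean(0),[np.linalg.norm(c[i]-c[i-1]) for i in range(4)])
for z in(.122,.127,.132):
    p=np.array([plane(w,*x,z,True) for x in W]);print(z,p.mean(0),[np.linalg.norm(p[i]-p[i-1]) for i in range(4)],np.degrees(np.arctan2(*(p[1]-p[0])[[1,0]])),np.degrees(np.arctan2(*(p[2]-p[3])[[1,0]])))
# holder rim far/outer corners at .058
H=[un(p,(230,135),10) for p in [(150,105),(525,125),(530,585),(125,560)]]
p=np.array([plane(w,*x,.058,True) for x in H]);print(p,p.mean(0),[np.linalg.norm(p[i]-p[i-1]) for i in range(4)])
E
```

```text
[0.6557 0.0459 0.1268] 0.0005974816628231716
[0.6762 0.0416 0.1267] 0.0003507829100644324
[0.6707 0.0122 0.1264] 0.000762694331903574
[0.6504 0.0165 0.1265] 0.0011350175157811202
mean [0.6632 0.0291 0.1266] [np.float64(0.029840852683465407), np.float64(0.02090754738165244), np.float64(0.029850347549136888), np.float64(0.02074231176636088)]
0.122 [0.6626 0.0274 0.122 ] [np.float64(0.030534826186560997), np.float64(0.02186806907968917), np.float64(0.030975922195143665), np.float64(0.02128020844940802)] -9.973879907430158 -11.117090698238288
0.127 [0.6628 0.0289 0.127 ] [np.float64(0.03010114176490367), np.float64(0.02155747812254262), np.float64(0.030535972911646014), np.float64(0.02097796684378231)] -9.97387990743016 -11.117090698238325
0.132 [0.6629 0.0304 0.132 ] [np.float64(0.029667457343246308), np.float64(0.02124688716539607), np.float64(0.030096023628148335), np.float64(0.020675725238156483)] -9.973879907430122 -11.117090698238345
[[ 0.6432  0.0701  0.058 ]
 [ 0.695   0.0581  0.058 ]
 [ 0.6852 -0.0098  0.058 ]
 [ 0.6271  0.0044  0.058 ]] [0.6626 0.0307 0.058 ] [np.float64(0.06759311508781954), np.float64(0.053141822426973205), np.float64(0.06859283071284754), np.float64(0.05983647200147347)]
```

```bash
python3 - <<'E'
from h import *
import pickle
w,s=pickle.load(open('im1.pkl','rb'));t,_=pickle.load(open('im0.pkl','rb'))
save('t0c',t['img'],(230,70,310,160),6)
print(plane(w,525/1.5,302/1.5,.09,True),plane(w,503/1.5,278/1.5,.0,True),plane(w,582/1.5,190/1.5,.17,True),plane(t,287,103,.09))
E
```

```text
[ 0.77772272 -0.02822383  0.09      ] [ 0.77852801 -0.03178548  0.        ] [0.80804628 0.08272088 0.17      ] [ 0.77893942 -0.03078046  0.09      ]
```

View pics/t0c.png

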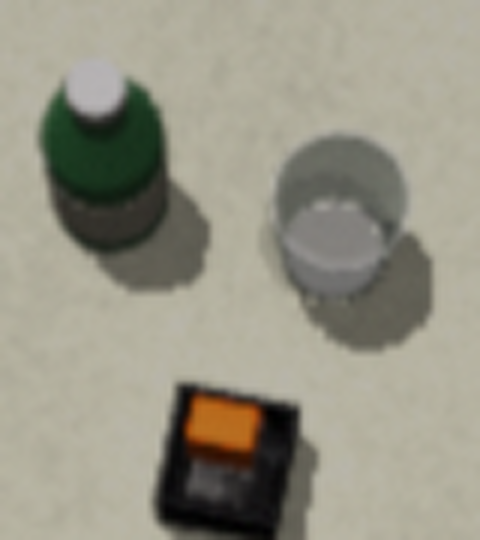

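The hook's top triangulates to 0.1266 m (0.127 expected), centred at (0.663, 0.029) and yawed about -10.7°. Its mouth opens to world +y, because the foot shows on +y and the shank on -y. The beaker is clear, so I'm descending.

>>> send_rows([
  [1, 0.2, -1.0, -1, -0.3],
  [1, 0.4, -2.0, -3, -0.7],
  [1, 0.4, -2.7, -6, -0.7],
  [1, 0.4, -2.7, -9, -0.7],
  [1, 0.4, -2.7, -12, -0.7],
  [1, 0.4, -2.7, -14.5, -0.7],
  [1, 0.4, -2.7, -16.5, -0.7],
  [1, 0.4, -2.7, -17, -0.7],
])

```text
clock: 2.75
ee_pos: [0.6626, 0.0282, 0.1567]
tcp_rot: [[0.186, 0.983, -0.005], [0.983, -0.186, -0.0], [-0.001, -0.005, -1.0]]
contact_force: [-1.3, 0.1, 0.4]
finger_gap: 1.006
```

```bash
python3 - <<'E'
from h import *
import pickle
o=r.observe();print(o['clock'],o['ee_pos'],o['contact_force'])
w=get_image('wrist');s=get_image('scene');pickle.dump((w,s),open('im2.pkl','wb'))
save('w2',w['img'],None,1.5);save('s2',s['img'],(170,0,380,260),3)
E
```

```text
2.75 [0.66256283 0.02816437 0.15673503] [-1.27778785  0.13460977  0.41985885]
```

View pics/w2.png

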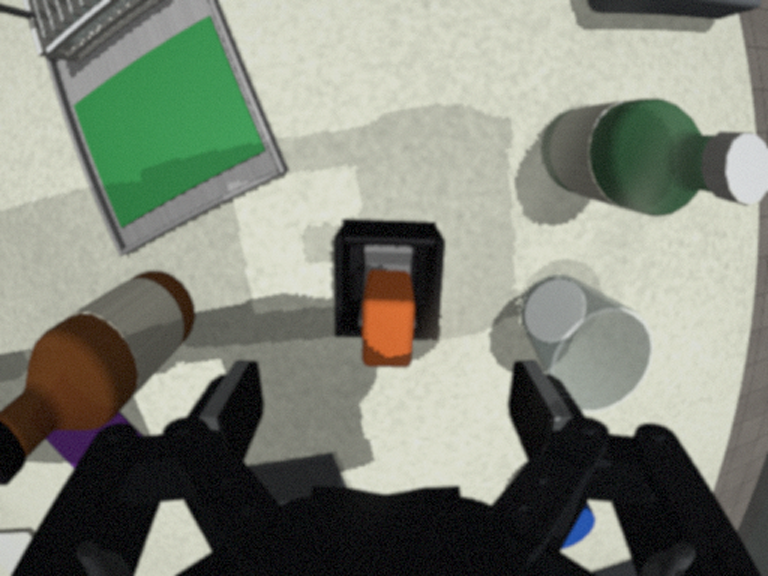

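View pics/s2.png

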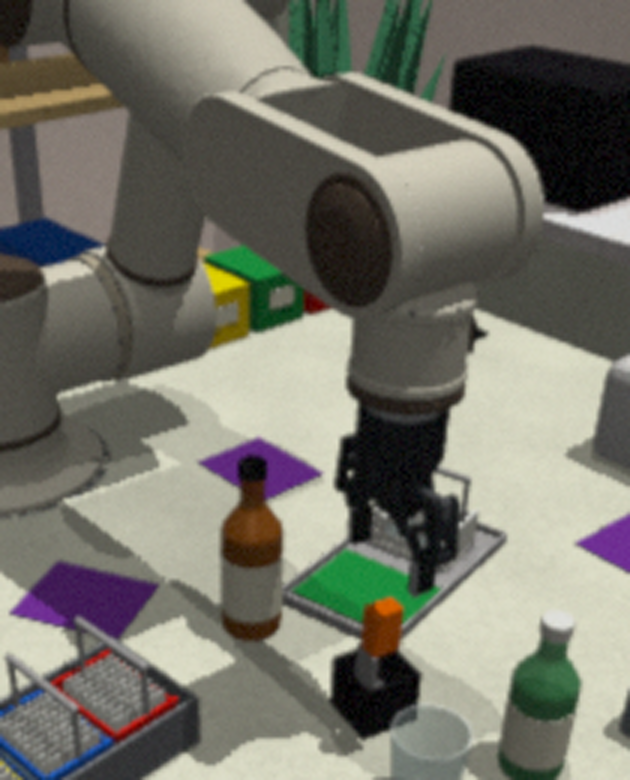

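The block at (388,330) is centred between the fingers at columns 240 and 530. In the scene crop the forearm is well above the amber bottle. I'll go down and close.

>>> send_rows([
  [1, 0, 0.1, -1.5, 0],
  [1, 0.1, 0.1, -3.5, 0],
  [1, 0.1, 0.1, -5.5, 0],
  [1, 0.1, 0.1, -6.8, 0],
  [1, 0.1, 0.1, -7.3, 0],
  [1, 0.1, 0.1, -7.3, 0],
  [0.6, 0.1, 0.1, -7.3, 0],
  [0.4, 0.1, 0.1, -7.3, 0],
])

```text
clock: 3.65
ee_pos: [0.665, 0.0291, 0.0871]
tcp_rot: [[0.186, 0.983, -0.001], [0.983, -0.186, -0.0], [-0.001, -0.001, -1.0]]
contact_force: [0.6, -0.5, 0.0]
finger_gap: 0.693
```

>>> send_rows([
  [0.3, 0, 0, 0, 0],
  [0.2, 0, 0, 0, 0],
  [0.1, 0, 0, 0, 0],
  [0, 0, 0, 0, 0],
  [0, 0, 0, 0, 0],
  [0, 0, 0, 0, 0],
  [0, 0, 0, 0, 0],
  [0, 0, 0, 0, 0],
])

```text
clock: 4.45
ee_pos: [0.6653, 0.0291, 0.0876]
tcp_rot: [[0.186, 0.983, -0.0], [0.983, -0.186, -0.0], [-0.0, -0.0, -1.0]]
contact_force: [0.3, 0.9, 5.3]
finger_gap: 0.251
```

```bash
python3 - <<'E'
from h import *
import pickle
o=r.observe();print(o['clock'],o['ee_pos'],o['contact_force'],o['wrist_torque'],o['tcp_rot'])
w=get_image('wrist');s=get_image('scene');pickle.dump((w,s,o),open('im3.pkl','wb'))
save('w3',w['img'],(150,120,350,320),3);save('s3',s['img'],(230,100,350,260),4)
E
```

```text
4.45 [0.66525883 0.02909903 0.08759858] [0.27382978 0.90463841 5.34251427] [ 0.10181967 -0.26074286  0.02514328] [[ 1.85938238e-01  9.82561311e-01 -4.92291029e-04]
 [ 9.82561312e-01 -1.85938441e-01 -4.05094875e-04]
 [-4.89566378e-04 -4.08383492e-04 -9.99999797e-01]]
```

View pics/w3.png

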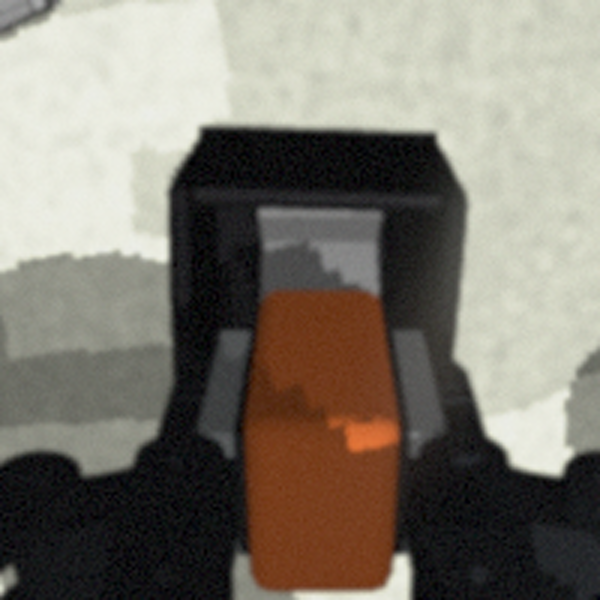

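View pics/s3.png

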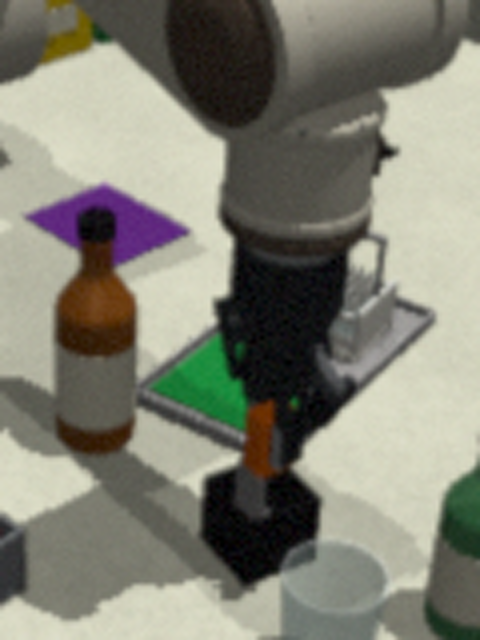

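The grip is good: the gap is 21.3 mm and the jaws are square on the block. Lifting straight up.

>>> send_rows([
  [0, 0, 0, 1, 0],
  [0, 0, 0, 3, 0],
  [0, 0, 0, 6, 0],
  [0, 0, 0, 9, 0],
  [0, 0, 0, 12, 0],
  [0, 0, 0, 15, 0],
  [0, 0, 0, 18, 0],
  [0, 0, 0, 20, 0],
])

```text
clock: 5.35
ee_pos: [0.6651, 0.0291, 0.2904]
tcp_rot: [[0.186, 0.983, 0.001], [0.983, -0.186, -0.001], [-0.0, 0.001, -1.0]]
contact_force: [1.0, -0.0, -1.5]
finger_gap: 0.252
```

>>> send_rows([
  [0, -0.7, -2, 1, 1],
  [0, -2, -6, 1, 3],
  [0, -4, -10, 1, 5],
  [0, -6, -14, 1, 7],
  [0, -8, -18, 1, 9],
  [0, -10, -22, 1, 11],
  [0, -11.5, -26, 1, 13],
  [0, -12.5, -29.5, 1, 14.3],
])

```text
clock: 6.15
ee_pos: [0.5386, -0.2676, 0.3011]
tcp_rot: [[-0.063, 0.998, 0.001], [0.998, 0.063, -0.001], [-0.001, 0.001, -1.0]]
contact_force: [1.1, 0.3, -1.9]
finger_gap: 0.248
```

```bash
python3 - <<'E'
from h import *
import pickle
o=r.observe();print(o['clock'],o['ee_pos'],o['contact_force'],o['finger_gap'],np.degrees(np.arctan2(o['tcp_rot'][1,1],o['tcp_rot'][0,1])))
w=get_image('wrist');s=get_image('scene');t=get_image('top');pickle.dump((w,s,t,o),open('im4.pkl','wb'))
save('w4',w['img'],None,1.5);save('s4',s['img'],(110,60,280,300),3)
E
```

```text
6.15 [ 0.53862687 -0.26759974  0.3010625 ] [ 1.08855664  0.26944063 -1.92331299] 0.24828692008848183 3.6253444829146404
```

View pics/w4.png

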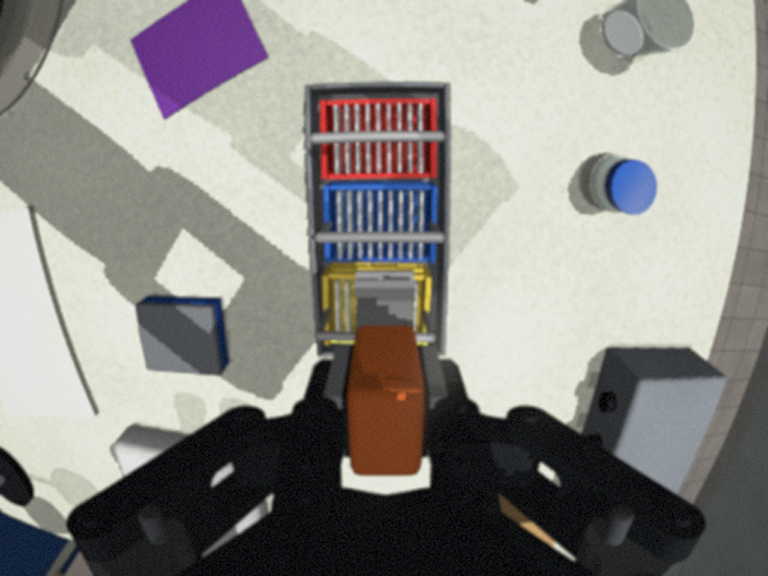

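View pics/s4.png

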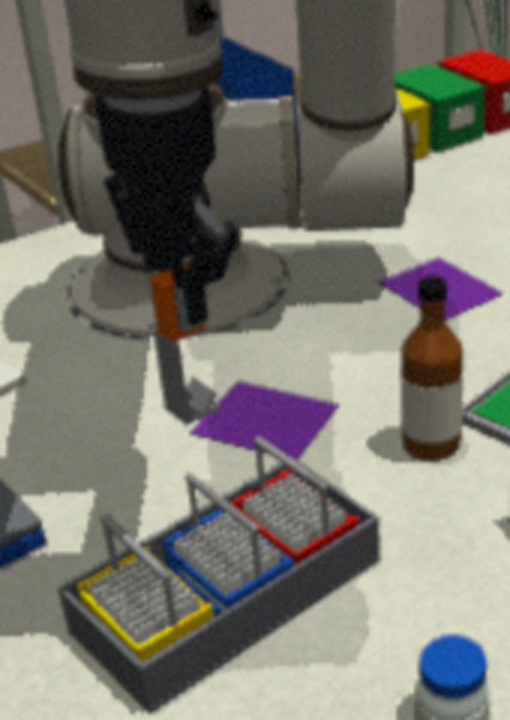

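```bash
python3 - <<'E'
from h import *
import pickle
w,s,t,o=pickle.load(open('im4.pkl','rb'))
save('w4c',w['img'],(200,140,310,240),7)
save('s4c',s['img'],(140,160,220,270),7)
E
```

```text
(no output)
```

View pics/w4c.png

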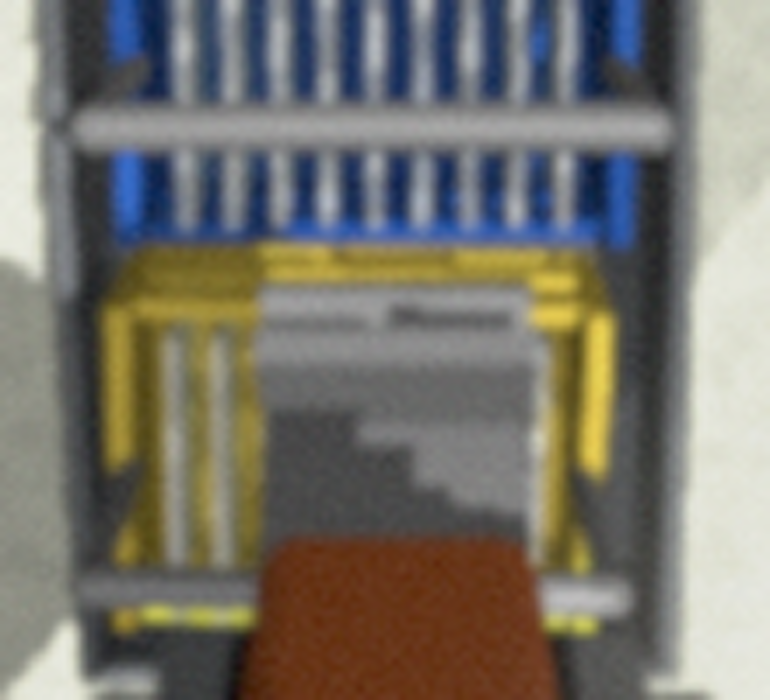

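View pics/s4c.png

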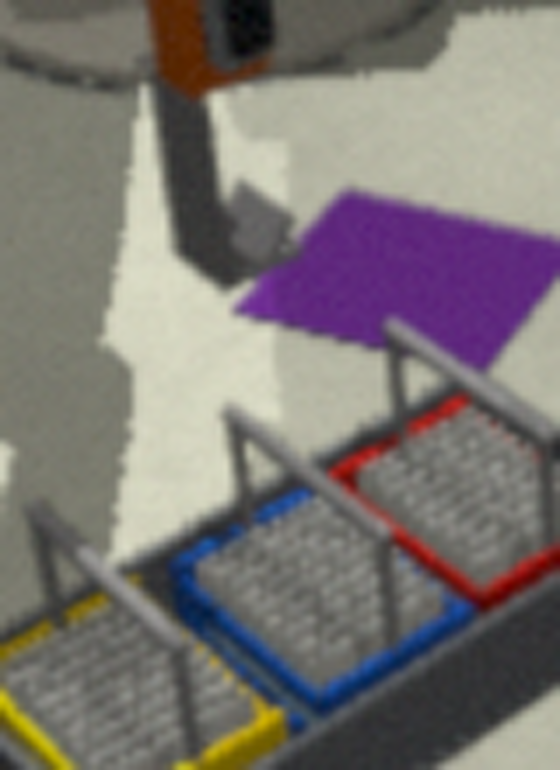

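```bash
python3 - <<'E'
from h import *
import pickle
np.set_printoptions(precision=4,suppress=True)
w,s,t,o=pickle.load(open('im4.pkl','rb'))
un=lambda p,c,k:((p[0]+.5)/k-.5+c[0],(p[1]+.5)/k-.5+c[1])
W=lambda p:un(p,(200,140),7); S=lambda p:un(p,(140,160),7)
a,e=tri(ray(w,*W((75,126)),True),ray(s,*S((230,411))));b,f=tri(ray(w,*W((672,130)),True),ray(s,*S((390,538))))
print('blue bar',a,b,(a+b)/2,np.linalg.norm(a-b),np.degrees(np.arctan2(*(b-a)[[1,0]])),e[0],f[0])
p=[plane(w,*W(q),.110,True) for q in((75,126),(672,130))];print(p,np.mean(p,0),np.degrees(np.arctan2(*(p[1]-p[0])[[1,0]])))
p=[plane(w,*W(q),.110,True) for q in((80,590),(630,598))];print('yel',p,np.mean(p,0))
T=o['ee_pos']
for zz in(-.0826,-.0646):
    p=np.array([plane(w,*W(q),T[2]+zz,True) for q in((258,285),(530,285),(265,360),(530,362))])-T
    R=o['tcp_rot']; print(zz,'hook x,y',[(R[:,1]@v,R[:,0]@v) for v in p])
# scene: foot bottom edges; shank bottom corner left (178,250), front-bottom (225,290)
g=proj(s,T+np.array([0,0,-.0826]));print('foot ctr predicted',(g-[140,160]+.5)*7-.5)
for hx in(-.015,.015):
  for hy in(-.016,.016):
    q=T+R[:,1]*hx+R[:,0]*hy+[0,0,-.0826];g=proj(s,q);print(hx,hy,(g-[140,160]+.5)*7-.5)
E
```

```text
blue bar [ 0.4849 -0.2603  0.1113] [ 0.5829 -0.2546  0.1108] [ 0.5339 -0.2574  0.111 ] 0.09814668409660576 3.3696284608018963 0.0008174255328016368 0.0013931770708790966
[array([ 0.4842, -0.2613,  0.11  ]), array([ 0.5823, -0.2559,  0.11  ])] [ 0.5332 -0.2586  0.11  ] 3.133384401294413
yel [array([ 0.4863, -0.3445,  0.11  ]), array([ 0.5834, -0.3398,  0.11  ])] [ 0.5349 -0.3421  0.11  ]
-0.0826 hook x,y [(np.float64(-0.01647046108021946), np.float64(0.013137191207603368)), (np.float64(0.014170344043273969), np.float64(0.013110413933421458)), (np.float64(-0.015856045124157312), np.float64(0.004260903937848071)), (np.float64(0.014329397960086322), np.float64(0.003997244105557782))]
-0.0646 hook x,y [(np.float64(-0.015163090204029372), np.float64(0.018208954251241666)), (np.float64(0.013030049647572399), np.float64(0.018184316013675348)), (np.float64(-0.014597755353770014), np.float64(0.010041727334370337)), (np.float64(0.013176397933871166), np.float64(0.00979912931858547))]
foot ctr predicted [255.2992 251.5368]
-0.015 -0.016 [190.3637 252.0485]
-0.015 0.016 [268.5266 214.5947]
0.015 -0.016 [241.5352 289.9771]
0.015 0.016 [320.1221 251.026 ]
```

The bar, seen again from the wrist, is at (0.534, -0.257, 0.110) and yawed 3.4°. The mouth sits about 3 mm to -y of the tool axis. I'll descend between the blue and yellow bars, stopping part-way to check.

>>> send_rows([
  [0, -0.1, -1.0, -0.5, 0],
  [0, -0.2, -2.0, -2, 0],
  [0, -0.2, -2.1, -4, 0],
  [0, -0.2, -2.1, -6, 0],
  [0, -0.2, -2.1, -8, 0],
  [0, -0.2, -2.1, -9.5, 0],
  [0, -0.2, -2.1, -10, 0],
  [0, -0.2, -2.1, -10, 0],
])

```text
clock: 7.1
ee_pos: [0.5371, -0.2885, 0.1998]
tcp_rot: [[-0.06, 0.998, -0.0], [0.998, 0.06, 0.001], [0.001, -0.0, -1.0]]
contact_force: [0.2, -0.4, -0.5]
finger_gap: 0.252
```

```bash
python3 - <<'E'
from h import *
import pickle
o=r.observe();print(o['clock'],o['ee_pos'],o['contact_force'],o['finger_gap'])
w=get_image('wrist');s=get_image('scene');pickle.dump((w,s,o),open('im5.pkl','wb'))
save('w5',w['img'],(190,100,320,240),5);save('s5',s['img'],(120,150,240,270),6)
E
```

```text
7.1 [ 0.53707053 -0.28848887  0.19975467] [ 0.15741275 -0.3846533  -0.50703506] 0.2523193400812954
```

View pics/w5.png

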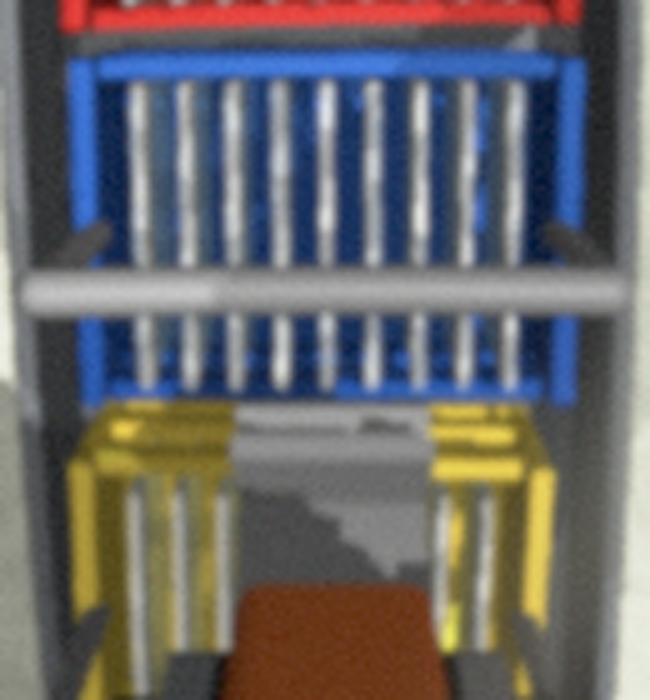

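View pics/s5.png

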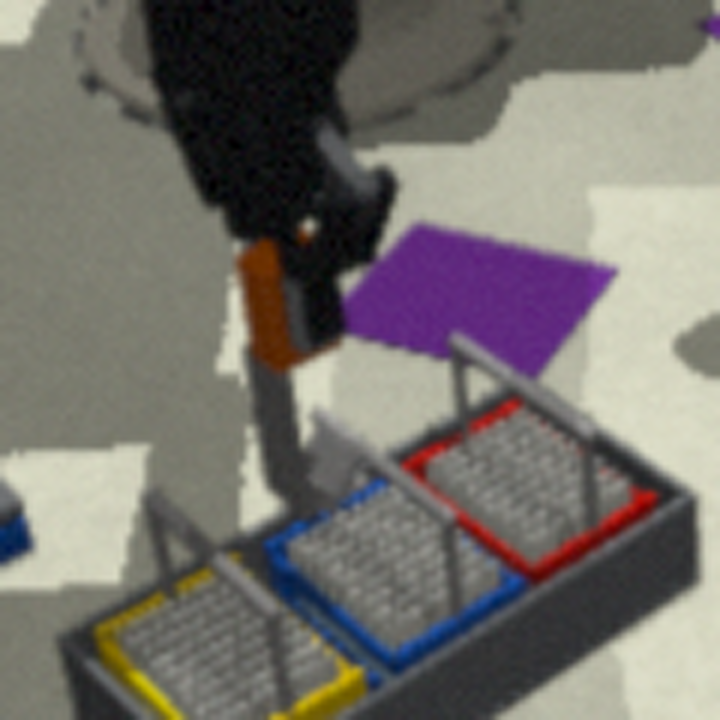

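In the wrist crop the foot (235–430, 400) sits between the two bars and is centred in x to about 1 mm. Lowering now.

>>> send_rows([
  [0, 0, 0, -0.5, 0],
  [0, 0, 0, -1.5, 0],
  [0, 0, 0, -2.5, 0],
  [0, 0, 0, -3.3, 0],
  [0, 0, 0, -4, 0],
  [0, 0, 0, -4.3, 0],
  [0, 0, 0, -4.3, 0],
  [0, 0, 0, -4.3, 0],
])

```text
clock: 8.0
ee_pos: [0.5375, -0.2889, 0.1585]
tcp_rot: [[-0.06, 0.998, 0.002], [0.998, 0.06, -0.001], [-0.001, 0.002, -1.0]]
contact_force: [0.7, -0.5, -1.9]
finger_gap: 0.252
```

```bash
python3 - <<'E'
from h import *
import pickle
o=r.observe();print(o['clock'],o['ee_pos'],o['contact_force'],o['finger_gap'])
w=get_image('wrist');s=get_image('scene');pickle.dump((w,s,o),open('im6.pkl','wb'))
save('w6',w['img'],(190,100,320,240),5);save('s6',s['img'],(130,190,220,280),8)
E
```

```text
8.0 [ 0.53754657 -0.28887577  0.15850558] [ 0.66904982 -0.53822205 -1.91654359] 0.2515224398747417
```

View pics/w6.png

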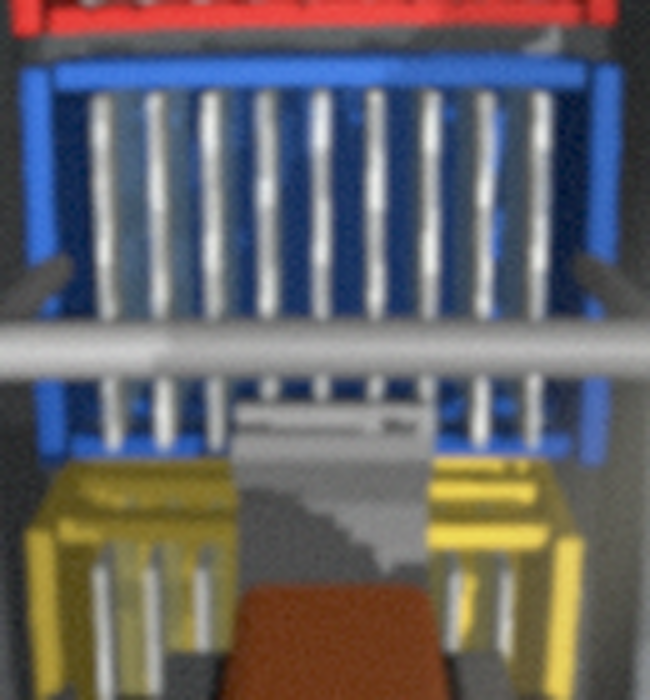

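View pics/s6.png

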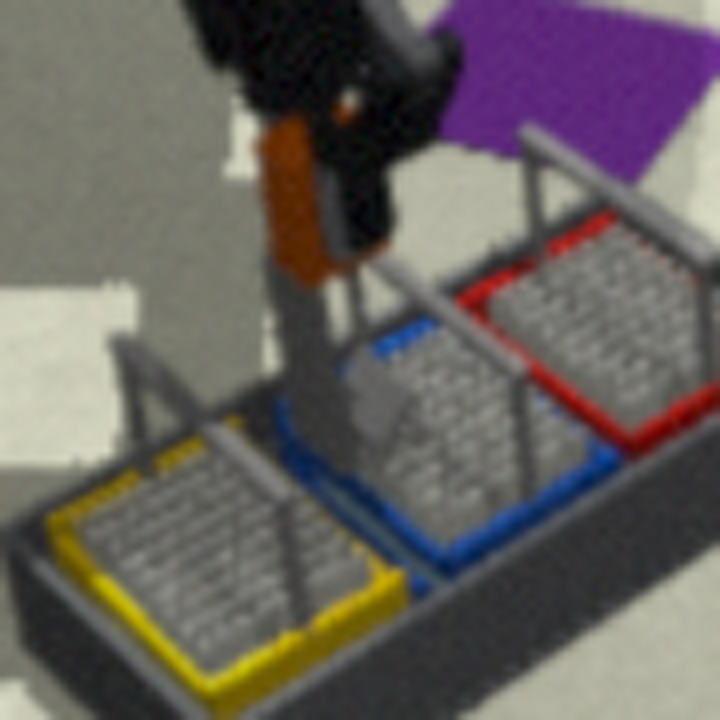

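The lip is about 12 mm below the bar and the foot is clear of the slides. Sliding +y under the bar.

>>> send_rows([
  [0, 0, 0.3, 0, 0],
  [0, 0, 0.9, 0, 0],
  [0, -0.1, 1.6, 0, 0],
  [0, -0.1, 2.3, 0, 0],
  [0, -0.2, 2.9, 0, 0],
  [0, -0.2, 3.3, 0, 0],
  [0, -0.2, 3.5, 0, 0],
  [0, -0.2, 3.5, 0, 0],
])

```text
clock: 8.9
ee_pos: [0.5356, -0.2537, 0.1587]
tcp_rot: [[-0.06, 0.998, 0.002], [0.998, 0.06, -0.001], [-0.001, 0.002, -1.0]]
contact_force: [-0.5, -0.7, -1.1]
finger_gap: 0.249
```

```bash
python3 - <<'E'
from h import *
import pickle
o=r.observe();print(o['clock'],o['ee_pos'],o['contact_force'],o['finger_gap'])
w=get_image('wrist');s=get_image('scene');pickle.dump((w,s,o),open('im7.pkl','wb'))
save('w7',w['img'],(190,100,320,240),5);save('s7',s['img'],(130,190,220,280),8)
E
```

```text
8.9 [ 0.53562449 -0.25367502  0.15872384] [-0.50336138 -0.74059808 -1.07735561] 0.24927905532838351
```

View pics/w7.png

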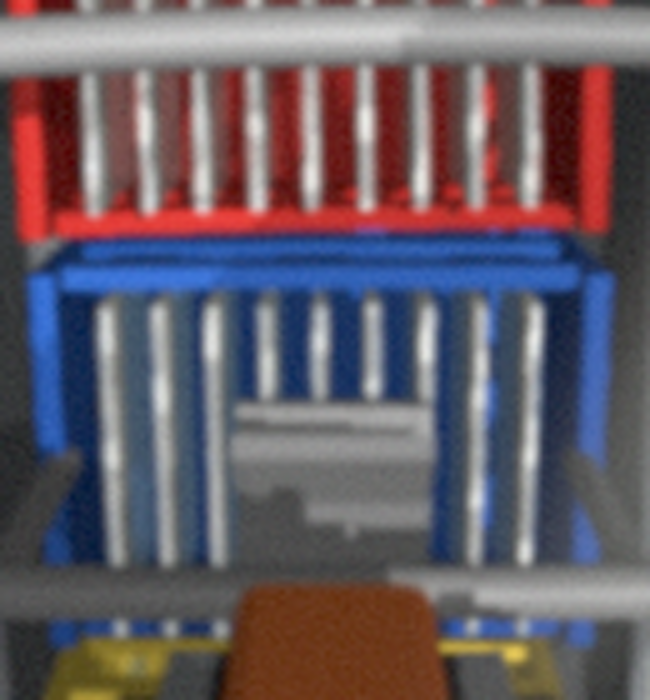

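View pics/s7.png

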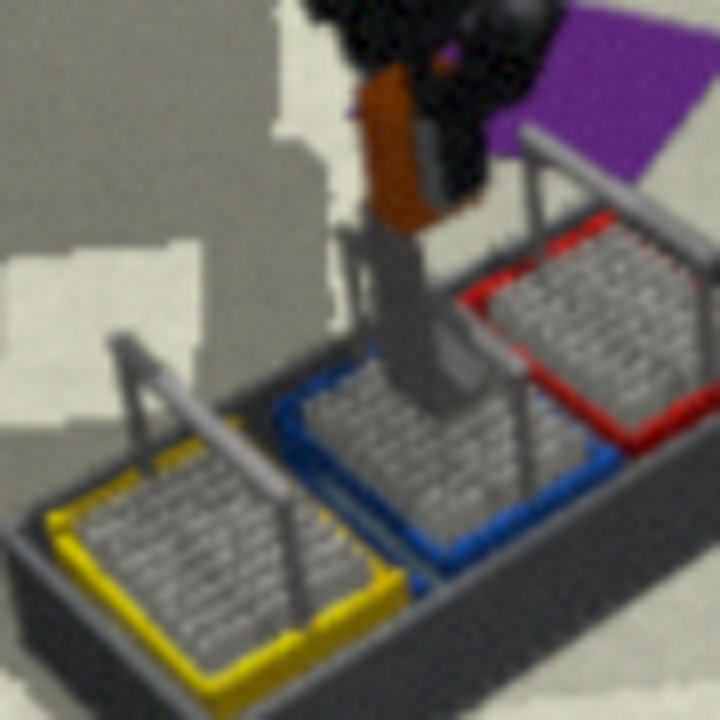

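The bar now lies between the shank and the lip, and there is no contact force. Lifting slowly until the bar seats and takes the weight.

>>> send_rows([
  [0, 0, 0, 0.4, 0],
  [0, 0, 0, 1.0, 0],
  [0, 0, 0, 1.5, 0],
  [0, 0, 0, 1.8, 0],
  [0, 0, 0, 2.1, 0],
  [0, 0, 0, 2.4, 0],
  [0, 0, 0, 2.7, 0],
  [0, 0, 0, 3.0, 0],
])

```text
clock: 9.8
ee_pos: [0.5355, -0.2539, 0.1886]
tcp_rot: [[-0.06, 0.998, 0.001], [0.998, 0.06, -0.001], [-0.001, 0.001, -1.0]]
contact_force: [-0.3, 0.5, -5.2]
finger_gap: 0.253
```

>>> send_rows([
  [0, 0, 0, 0.3, 0],
  [0, 0, 0, 0.6, 0],
  [0, 0, 0, 0.9, 0],
  [0, 0, 0, 1.2, 0],
  [0, 0, 0, 1.5, 0],
  [0, 0, 0, 1.8, 0],
  [0, 0, 0, 2.0, 0],
  [0, 0, 0, 2.0, 0],
])

```text
clock: 10.6
ee_pos: [0.5356, -0.254, 0.2089]
tcp_rot: [[-0.06, 0.998, 0.002], [0.998, 0.06, -0.001], [-0.001, 0.002, -1.0]]
contact_force: [0.1, -0.0, -3.8]
finger_gap: 0.249
```

```bash
python3 - <<'E'
from h import *
import pickle
o=r.observe();print(o['clock'],o['ee_pos'],o['contact_force'],o['wrist_torque'],o['finger_gap'])
w=get_image('wrist');s=get_image('scene');pickle.dump((w,s,o),open('im8.pkl','wb'))
save('w8',w['img'],(190,100,320,240),5);save('s8',s['img'],(120,170,240,290),6)
E
```

```text
10.6 [ 0.53558269 -0.25396777  0.20891716] [ 0.06960517 -0.04654844 -3.75716759] [ 0.05386074 -0.01666933 -0.01002379] 0.24853814701446017
```

View pics/w8.png

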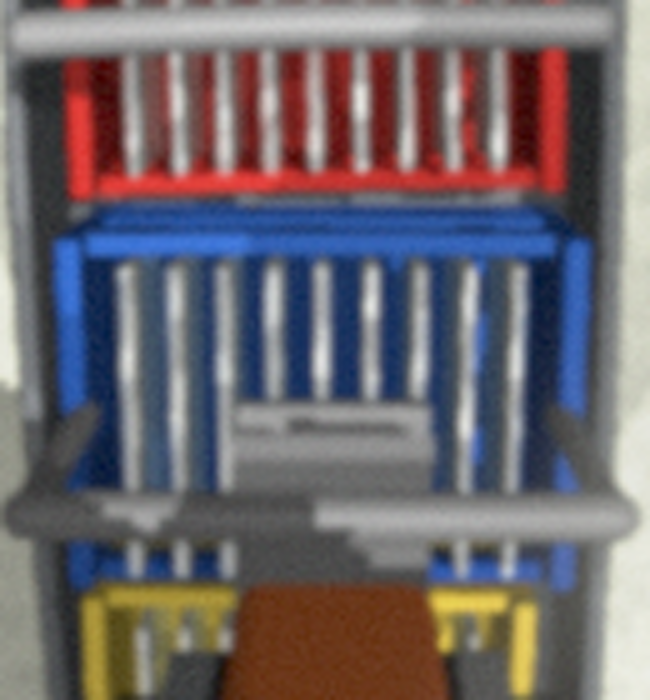

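View pics/s8.png

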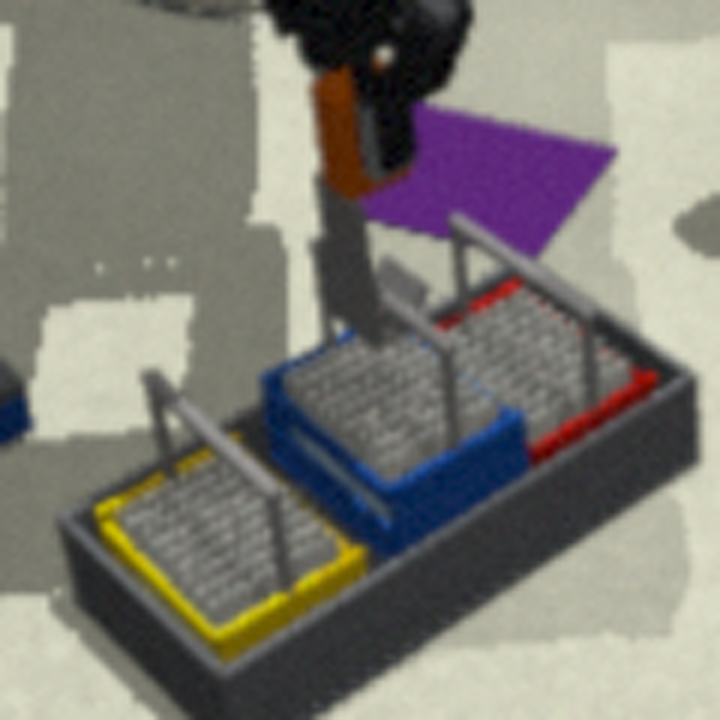

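The blue rack hangs level and seated, with about 3.4 N of load. Continuing straight up to clear the 200 mm amber bottle.

>>> send_rows([
  [0, 0, 0, 0.4, 0],
  [0, 0, 0, 1.0, 0],
  [0, 0, 0, 1.7, 0],
  [0, 0, 0, 2.5, 0],
  [0, 0, 0, 3.3, 0],
  [0, 0, 0, 4.1, 0],
  [0, 0, 0, 4.9, 0],
  [0, 0, 0, 5.7, 0],
])

```text
clock: 11.5
ee_pos: [0.5355, -0.2539, 0.2663]
tcp_rot: [[-0.06, 0.998, 0.002], [0.998, 0.06, -0.001], [-0.001, 0.001, -1.0]]
contact_force: [0.4, -0.1, -4.5]
finger_gap: 0.251
```

>>> send_rows([
  [0, 0, 0, 0.8, 0],
  [0, 0, 0, 1.8, 0],
  [0, 0, 0, 2.8, 0],
  [0, 0, 0, 3.8, 0],
  [0, 0, 0, 4.8, 0],
  [0, 0, 0, 5.8, 0],
  [0, 0, 0, 6.8, 0],
  [0, 0, 0, 7.8, 0],
])

```text
clock: 12.3
ee_pos: [0.5355, -0.2539, 0.3451]
tcp_rot: [[-0.06, 0.998, 0.002], [0.998, 0.06, -0.001], [-0.001, 0.002, -1.0]]
contact_force: [0.6, -0.7, -5.2]
finger_gap: 0.254
```

>>> send_rows([
  [0, 0, 0, 1.0, 0],
  [0, 0, 0, 2.0, 0],
  [0, 0, 0, 3.0, 0],
  [0, 0, 0, 4.0, 0],
  [0, 0, 0, 5.0, 0],
  [0, 0, 0, 5.8, 0],
  [0, 0, 0, 6.3, 0],
  [0, 0, 0, 6.5, 0],
])

```text
clock: 13.1
ee_pos: [0.5355, -0.254, 0.4106]
tcp_rot: [[-0.06, 0.998, 0.002], [0.998, 0.06, -0.001], [-0.001, 0.002, -1.0]]
contact_force: [-0.0, -0.7, -5.0]
finger_gap: 0.25
```

```bash
python3 - <<'E'
from h import *
import pickle
o=r.observe();print(o['clock'],o['ee_pos'],o['contact_force'],o['wrist_torque'],o['finger_gap'],o['qpos'])
w=get_image('wrist');s=get_image('scene');pickle.dump((w,s,o),open('im9.pkl','wb'))
save('w9',w['img'],None,1.5);save('s9',s['img'],None,1.5)
E
```

```text
13.1 [ 0.53552642 -0.25395231  0.41056259] [-0.0447339  -0.65984102 -5.0265476 ] [ 0.03912076 -0.06064893  0.04050266] 0.24997028315738548 [-5.72813861e-01  1.96459618e-01  1.02640908e+00  1.26865128e-04
  1.91662348e+00 -6.32514714e-01]
```

View pics/w9.png

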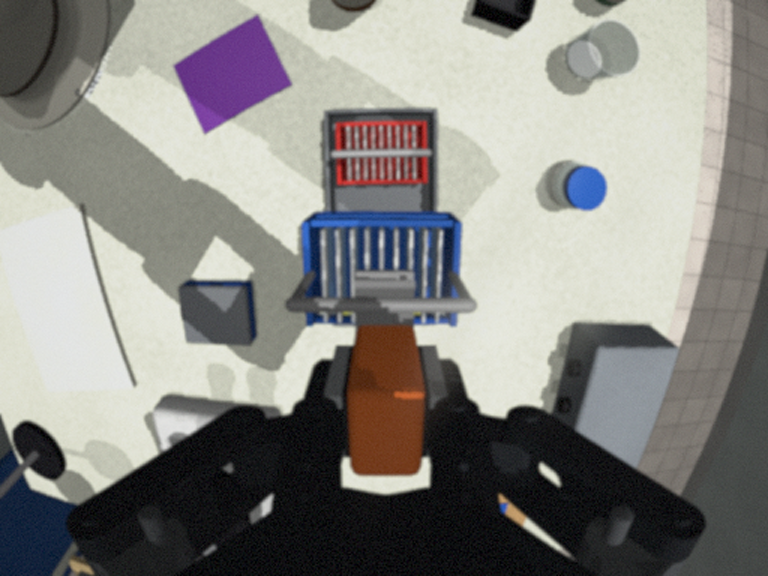

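View pics/s9.png

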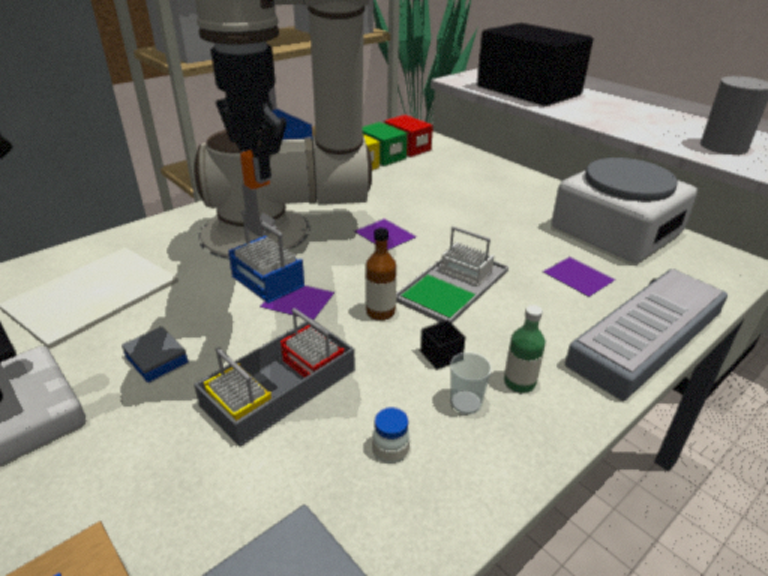

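The rack hangs free and level, and red and yellow are undisturbed. I'll carry it over to the pad with smooth ramps, bulging to +x around the amber bottle.

>>> send_rows([
  [0, 0, 0.2, 0, 0.1],
  [0, 0.1, 0.7, 0, 0.2],
  [0, 0.2, 1.5, 0, 0.4],
  [0, 0.4, 2.6, 0, 0.6],
  [0, 0.7, 4, 0, 0.8],
  [0, 1.0, 5.5, 0, 1],
  [0, 1.3, 7, 0, 1.3],
  [0, 1.6, 8.5, 0, 1.6],
])

```text
clock: 14.0
ee_pos: [0.5518, -0.1673, 0.4102]
tcp_rot: [[-0.089, 0.996, 0.002], [0.996, 0.089, -0.001], [-0.001, 0.002, -1.0]]
contact_force: [-0.1, -0.5, -4.6]
finger_gap: 0.253
```

>>> send_rows([
  [0, 0.3, 1.5, 0, 0.3],
  [0, 0.6, 3, 0, 0.6],
  [0, 0.9, 4.5, 0, 0.9],
  [0, 1.2, 6, 0, 1.2],
  [0, 1.5, 7.5, 0, 1.5],
  [0, 1.7, 9, 0, 1.8],
  [0, 1.8, 10.5, 0, 2.1],
  [0, 1.9, 12, 0, 2.4],
])

```text
clock: 14.8
ee_pos: [0.5708, -0.0461, 0.4102]
tcp_rot: [[-0.131, 0.991, 0.002], [0.991, 0.131, -0.001], [-0.001, 0.002, -1.0]]
contact_force: [1.2, -0.3, -4.6]
finger_gap: 0.249
```

>>> send_rows([
  [0, 0, 1.5, 0, 0.3],
  [0, -0.1, 3, 0, 0.6],
  [0, -0.3, 4.5, 0, 0.9],
  [0, -0.6, 6, 0, 1.2],
  [0, -0.9, 7.5, 0, 1.5],
  [0, -1.3, 9, 0, 1.8],
  [0, -1.7, 10.5, 0, 2.1],
  [0, -2.1, 12, 0, 2.4],
])

```text
clock: 15.6
ee_pos: [0.5494, 0.0752, 0.4102]
tcp_rot: [[-0.172, 0.985, 0.002], [0.985, 0.172, -0.001], [-0.001, 0.002, -1.0]]
contact_force: [0.4, -0.1, -4.3]
finger_gap: 0.249
```

```bash
python3 - <<'E'
from h import *
import pickle
o=r.observe();print(o['clock'],o['ee_pos'],o['contact_force'],o['finger_gap'],np.degrees(np.arctan2(o['tcp_rot'][1,1],o['tcp_rot'][0,1])))
E
```

```text
15.6 [0.54937596 0.07515757 0.41024112] [ 0.3972709  -0.12960518 -4.31424721] 0.2487544388547688 9.929976849521363
```

>>> send_rows([
  [0, -0.4, 1.5, 0, 0.2],
  [0, -0.8, 3, 0, 0.4],
  [0, -1.2, 4.4, 0, 0.6],
  [0, -1.6, 5.7, 0, 0.8],
  [0, -1.9, 6.8, 0, 0.9],
  [0, -2.1, 7.7, 0, 1.0],
  [0, -2.3, 8.3, 0, 1.1],
  [0, -2.4, 8.7, 0, 1.1],
])

```text
clock: 16.4
ee_pos: [0.5253, 0.1626, 0.4102]
tcp_rot: [[-0.191, 0.981, 0.002], [0.981, 0.191, -0.001], [-0.001, 0.002, -1.0]]
contact_force: [-0.3, -0.4, -4.0]
finger_gap: 0.251
```

>>> send_rows([
  [0, 0, 0, 0, 0],
  [0, 0, 0, 0, 0],
  [0, 0, 0, 0, 0],
  [0, 0, 0, 0, 0],
  [0, 0, 0, 0, 0],
  [0, 0, 0, 0, 0],
  [0, 0, 0, 0, 0],
  [0, 0, 0, 0, 0],
])

```text
clock: 17.2
ee_pos: [0.5253, 0.1626, 0.4102]
tcp_rot: [[-0.192, 0.981, 0.002], [0.981, 0.192, -0.001], [-0.001, 0.002, -1.0]]
contact_force: [-0.6, 0.4, -5.2]
finger_gap: 0.251
```

```bash
python3 - <<'E'
from h import *
import pickle
o=r.observe();print(o['clock'],o['ee_pos'],o['contact_force'],o['finger_gap'],np.degrees(np.arctan2(o['tcp_rot'][1,1],o['tcp_rot'][0,1])))
w=get_image('wrist');s=get_image('scene');t=get_image('top');pickle.dump((w,s,t,o),open('im10.pkl','wb'))
save('w10',w['img'],None,1.5);save('s10',s['img'],(220,50,360,230),4)
E
```

```text
17.2 [0.52525416 0.16257827 0.41023041] [-0.58591238  0.36358321 -5.23083416] 0.2510962977317229 11.04062388429813
```

View pics/w10.png

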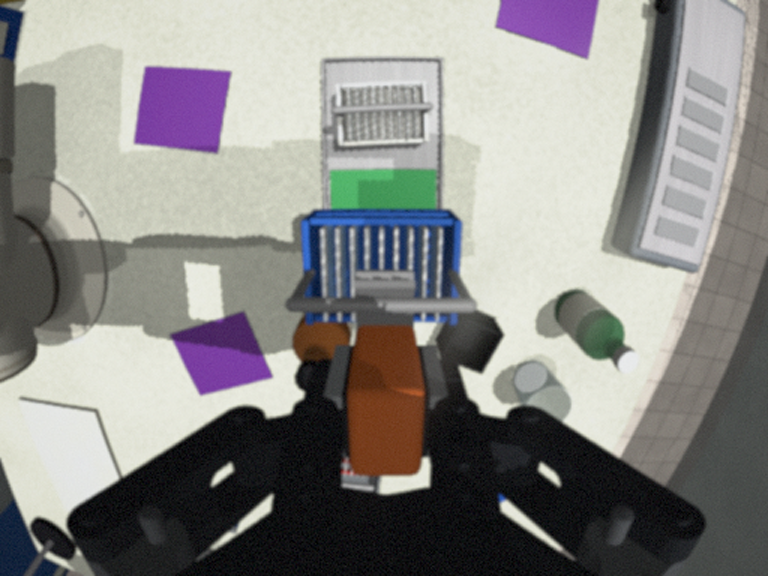

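View pics/s10.png

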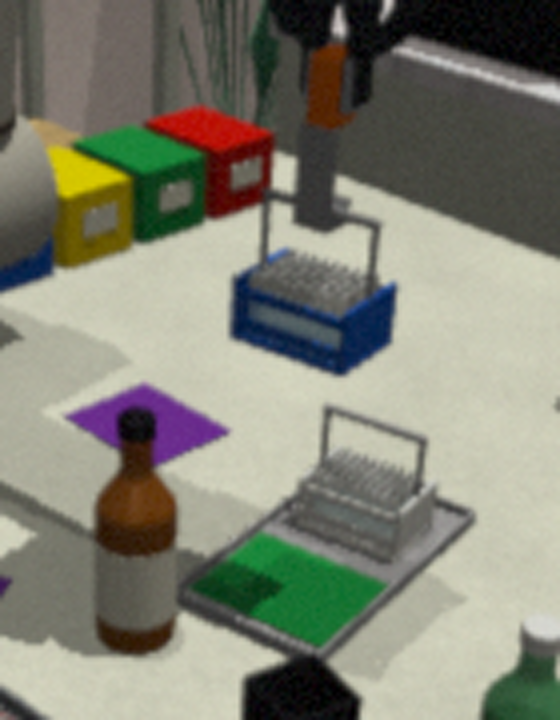

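The rack hangs level above the pad and its sides are parallel to the tray's. Lowering to about 25 mm above the pad.

>>> send_rows([
  [0, 0, 0, -0.3, 0],
  [0, 0, 0, -0.9, 0],
  [0, 0, 0, -1.7, 0],
  [0, 0, 0, -2.6, 0],
  [0, 0, 0, -3.6, 0],
  [0, 0, 0, -4.6, 0],
  [0, 0, 0, -5.6, 0],
  [0, 0, 0, -6.6, 0],
])

```text
clock: 18.15
ee_pos: [0.5252, 0.1626, 0.3433]
tcp_rot: [[-0.191, 0.981, 0.002], [0.981, 0.191, -0.001], [-0.001, 0.001, -1.0]]
contact_force: [0.1, 0.7, -5.0]
finger_gap: 0.252
```

>>> send_rows([
  [0, 0, 0, -1, 0],
  [0, 0, 0, -2, 0],
  [0, 0, 0, -3, 0],
  [0, 0, 0, -4, 0],
  [0, 0, 0, -5, 0],
  [0, 0, 0, -6, 0],
  [0, 0, 0, -7, 0],
  [0, 0, 0, -8, 0],
])

```text
clock: 18.95
ee_pos: [0.5252, 0.1626, 0.2625]
tcp_rot: [[-0.191, 0.981, 0.002], [0.981, 0.191, -0.001], [-0.001, 0.002, -1.0]]
contact_force: [-0.4, 0.6, -5.3]
finger_gap: 0.25
```

>>> send_rows([
  [0, 0, 0, -0.9, 0],
  [0, 0, 0, -1.8, 0],
  [0, 0, 0, -2.6, 0],
  [0, 0, 0, -3.3, 0],
  [0, 0, 0, -4, 0],
  [0, 0, 0, -4.6, 0],
  [0, 0, 0, -5, 0],
  [0, 0, 0, -5.2, 0],
])

```text
clock: 19.75
ee_pos: [0.5251, 0.1626, 0.2101]
tcp_rot: [[-0.191, 0.981, 0.001], [0.981, 0.191, -0.001], [-0.001, 0.001, -1.0]]
contact_force: [0.3, 0.8, -4.0]
finger_gap: 0.251
```

```bash
python3 - <<'E'
from h import *
import pickle
o=r.observe();print(o['clock'],o['ee_pos'],o['contact_force'],o['finger_gap'])
w=get_image('wrist');s=get_image('scene');t=get_image('top');pickle.dump((w,s,t,o),open('im11.pkl','wb'))
save('w11',w['img'],None,1.5);save('s11',s['img'],(240,110,350,230),5);save('t11',t['img'],(150,150,270,240),6)
E
```

```text
19.75 [0.52513826 0.16255798 0.21010459] [ 0.3024467   0.83451185 -4.01900389] 0.25088935316930744
```

View pics/w11.png

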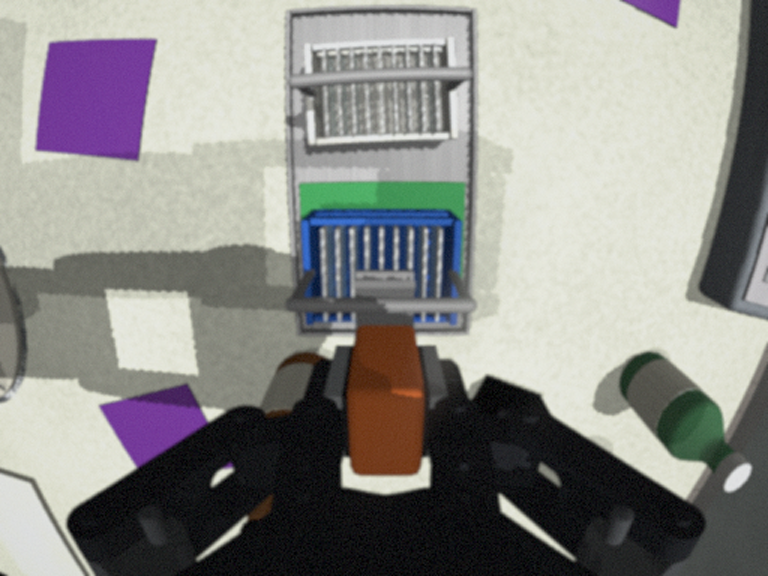

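View pics/s11.png

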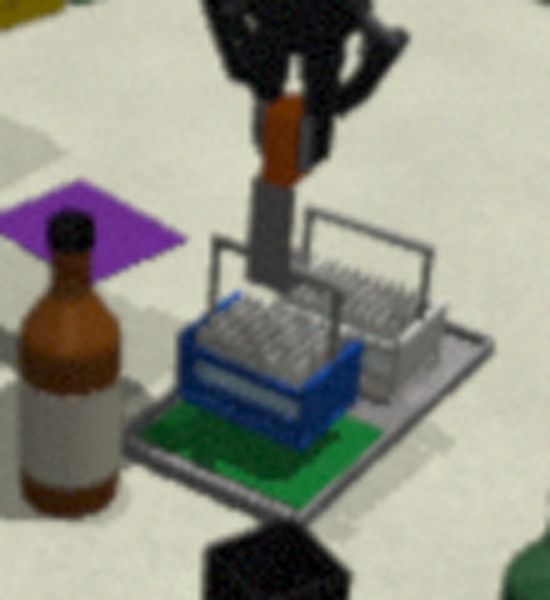

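View pics/t11.png

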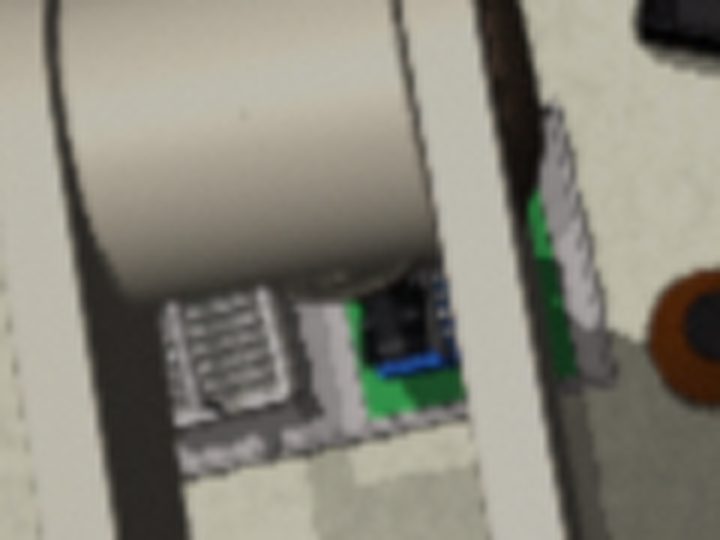

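```bash
python3 - <<'E'
from h import *
import pickle
np.set_printoptions(precision=4,suppress=True)
w,s,t,o=pickle.load(open('im11.pkl','rb'))
R=o['tcp_rot'];T=o['ee_pos'];ux,uy=R[:,1],R[:,0]
W=lambda u,v,z:plane(w,(u+.5)/1.5-.5,(v+.5)/1.5-.5,z,True)
a,b=W(300,183,.007),W(466,183,.007);print('pad far edge',a,b,np.linalg.norm(a-b));c=(a+b)/2-.054*uy;print('pad ctr',c)
zb=T[2]-.0726;a,b=W(290,304,zb),W(474,304,zb);print('bar',a,b,(a+b)/2,np.linalg.norm(a-b)); m=(a+b)/2
print('err pad-bar in world',c-m)
# scene: bar ends, pad corners
S=lambda u,v:((u+.5)/5-.5+240,(v+.5)/5-.5+110)
a=plane(s,*S(215,240),zb);b=plane(s,*S(340,293),zb);print('scene bar',a,b,(a+b)/2,np.linalg.norm(a-b))
p=[plane(s,*S(*q),.007) for q in[(383,432),(300,510),(137,435)]];print('scene pad corners',p,(p[0]+p[2])/2)
E
```

```text
pad far edge [0.4498 0.1993 0.007 ] [0.5769 0.2239 0.007 ] 0.12944796552559854
pad ctr [0.5237 0.1586 0.0071]
bar [0.4763 0.151  0.1375] [0.5705 0.1694 0.1375] [0.5234 0.1602 0.1375] 0.09591635478774102
err pad-bar in world [ 0.0003 -0.0016 -0.1305]
scene bar [0.477  0.1537 0.1375] [0.5729 0.1674 0.1375] [0.525  0.1606 0.1375] 0.09687167410716323
scene pad corners [array([0.5759, 0.2237, 0.007 ]), array([0.598 , 0.1198, 0.007 ]), array([0.4717, 0.0954, 0.007 ])] [0.5238 0.1596 0.007 ]
```

The bar is within 1.6 mm of the pad centre in both views. Setting down slowly.

>>> send_rows([
  [0, 0, 0, -0.4, 0],
  [0, 0, -0.1, -0.9, 0],
  [0, 0, -0.1, -1.3, 0],
  [0, 0, -0.1, -1.6, 0],
  [0, 0, -0.1, -1.8, 0],
  [0, 0, -0.1, -2.0, 0],
  [0, 0, -0.1, -2.1, 0],
  [0, 0, -0.1, -2.2, 0],
])

```text
clock: 20.7
ee_pos: [0.5253, 0.1616, 0.1886]
tcp_rot: [[-0.191, 0.981, 0.002], [0.981, 0.191, -0.001], [-0.001, 0.002, -1.0]]
contact_force: [0.7, 0.3, -4.6]
finger_gap: 0.25
```

>>> send_rows([
  [0, 0, 0, -0.1, 0],
  [0, 0, 0, -0.2, 0],
  [0, 0, 0, -0.3, 0],
  [0, 0, 0, -0.4, 0],
  [0, 0, 0, -0.5, 0],
  [0, 0, 0, -0.6, 0],
  [0, 0, 0, -0.7, 0],
  [0, 0, 0, -0.8, 0],
])

```text
clock: 21.5
ee_pos: [0.5253, 0.1616, 0.1806]
tcp_rot: [[-0.191, 0.981, 0.002], [0.981, 0.191, -0.001], [-0.001, 0.002, -1.0]]
contact_force: [0.5, 0.1, -1.5]
finger_gap: 0.252
```

```bash
python3 - <<'E'
from h import *
import pickle
o=r.observe();print(o['clock'],o['ee_pos'],o['contact_force'],o['finger_gap'])
w=get_image('wrist');s=get_image('scene');pickle.dump((w,s,o),open('im12.pkl','wb'))
save('w12',w['img'],(180,90,330,240),5);save('s12',s['img'],(240,110,350,230),6)
E
```

```text
21.5 [0.5253344  0.16160268 0.18061155] [ 0.52993936  0.14585486 -1.5171659 ] 0.252101268622159
```

View pics/w12.png

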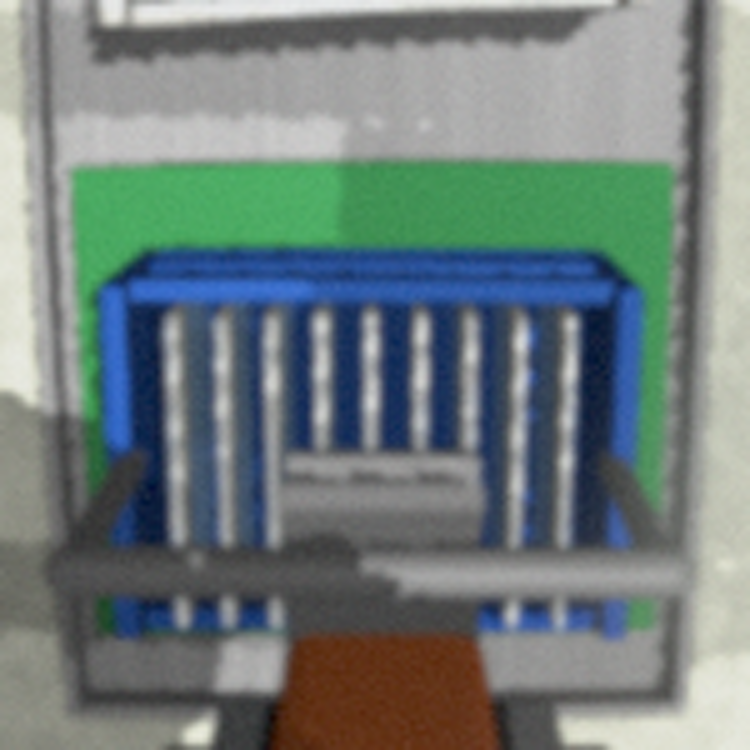

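View pics/s12.png

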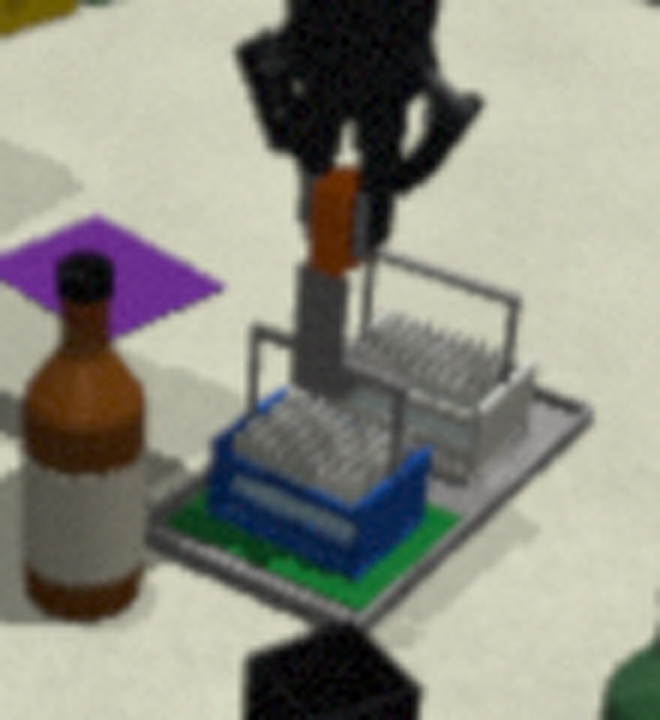

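The load is off and the rack stands on the pad. Lowering the hook so the lip clears, then I'll back out to -y.

>>> send_rows([
  [0, 0, 0, -0.3, 0],
  [0, 0, 0, -0.7, 0],
  [0, 0, 0, -1.1, 0],
  [0, 0, 0, -1.5, 0],
  [0, 0, 0, -1.8, 0],
  [0, 0, 0, -2.0, 0],
  [0, 0, 0, -2.0, 0],
  [0, 0, 0, -2.0, 0],
])

```text
clock: 22.4
ee_pos: [0.5253, 0.1616, 0.1606]
tcp_rot: [[-0.192, 0.981, 0.002], [0.981, 0.192, -0.001], [-0.001, 0.002, -1.0]]
contact_force: [0.5, 0.5, -1.7]
finger_gap: 0.25
```

```bash
python3 - <<'E'
from h import *
o=r.observe();print(o['clock'],o['ee_pos'],o['contact_force'])
w=get_image('wrist');s=get_image('scene')
save('w13',w['img'],(180,90,330,240),5);save('s13',s['img'],(240,110,350,230),6)
E
```

```text
22.4 [0.52532765 0.16160997 0.16060337] [ 0.46060518  0.52894841 -1.74317892]
```

View pics/w13.png

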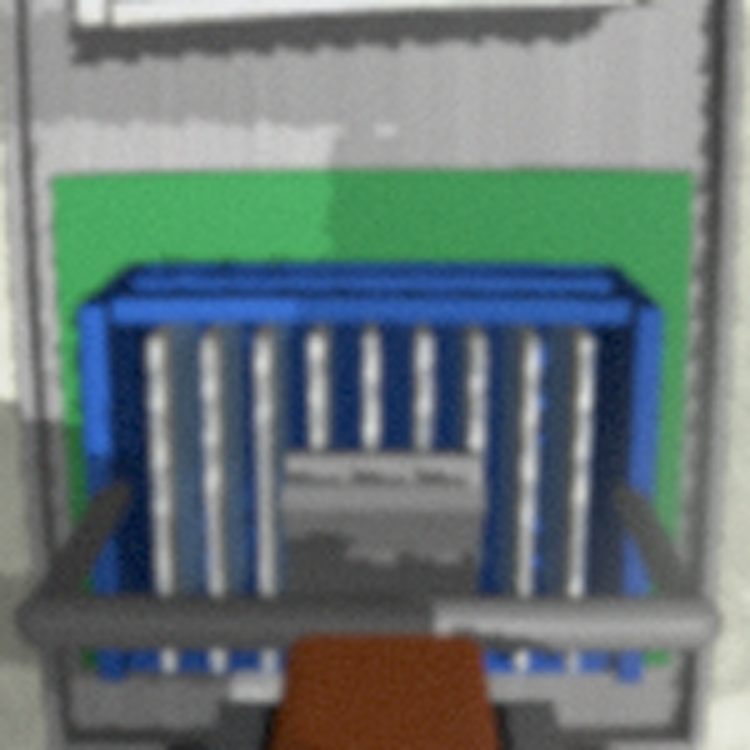

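View pics/s13.png

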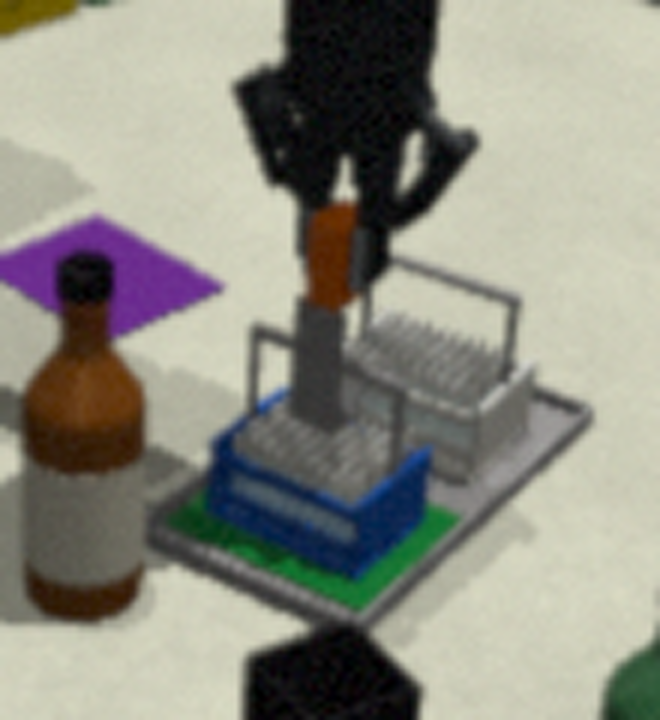

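>>> send_rows([
  [0, 0.1, -0.3, 0, 0],
  [0, 0.2, -0.9, 0, 0],
  [0, 0.3, -1.6, 0, 0],
  [0, 0.4, -2.3, 0, 0],
  [0, 0.6, -3.0, 0, 0],
  [0, 0.7, -3.6, 0, 0],
  [0, 0.7, -3.9, 0, 0],
  [0, 0.7, -3.9, 0, 0],
])

```text
clock: 23.3
ee_pos: [0.5324, 0.1222, 0.1607]
tcp_rot: [[-0.191, 0.982, 0.002], [0.982, 0.191, -0.001], [-0.001, 0.002, -1.0]]
contact_force: [1.1, 0.2, -1.2]
finger_gap: 0.253
```

```bash
python3 - <<'E'
from h import *
o=r.observe();print(o['clock'],o['ee_pos'],o['contact_force'])
w=get_image('wrist');s=get_image('scene')
save('w14',w['img'],(180,90,330,240),5);save('s14',s['img'],(240,110,350,230),6)
E
```

```text
23.3 [0.53238123 0.12217791 0.16065164] [ 1.14964402  0.24157189 -1.1656679 ]
```

View pics/w14.png

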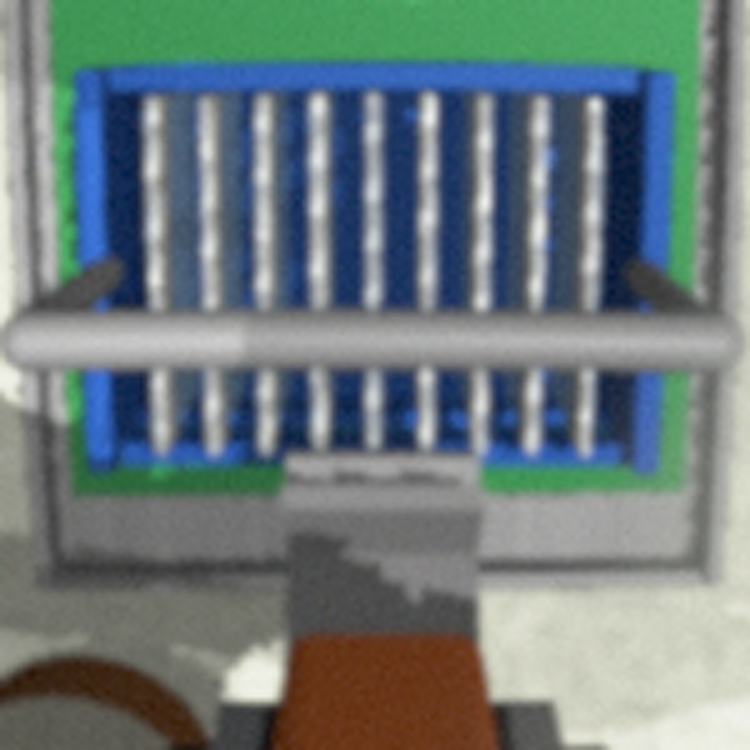

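View pics/s14.png

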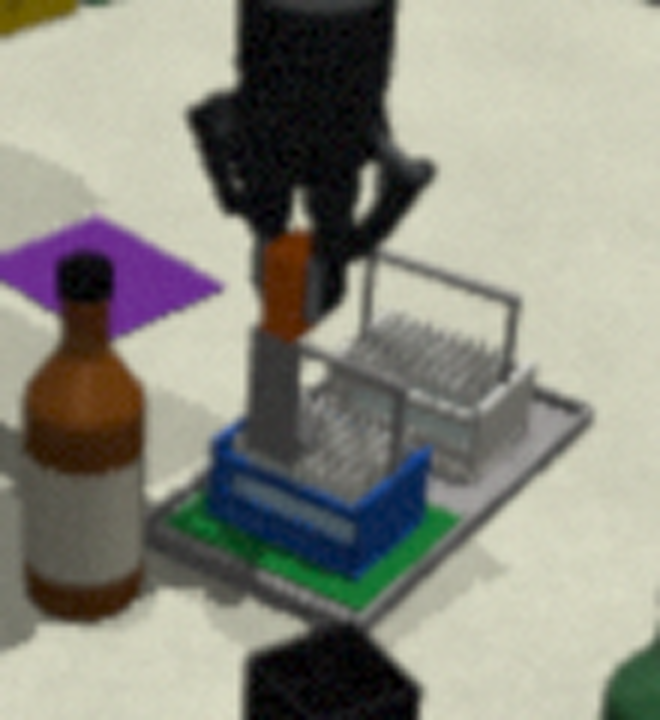

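The lip is well clear of the bar. Going straight up and back to the holder.

>>> send_rows([
  [0, 0, 0, 0.8, 0],
  [0, 0, 0, 2.5, 0],
  [0, 0, 0, 4.5, 0],
  [0, 0, 0, 6.5, 0],
  [0, 0, 0, 8.5, 0],
  [0, 0, 0, 10.5, 0],
  [0, 0, 0, 12.5, 0],
  [0, 0, 0, 14, 0],
])

```text
clock: 24.2
ee_pos: [0.5323, 0.1229, 0.3026]
tcp_rot: [[-0.192, 0.981, 0.004], [0.981, 0.192, -0.0], [-0.001, 0.003, -1.0]]
contact_force: [0.3, -0.2, -1.5]
finger_gap: 0.252
```

>>> send_rows([
  [0, 1, -0.7, 0, -1.5],
  [0, 3, -2.1, 0, -4.5],
  [0, 5.2, -3.6, 0, -8],
  [0, 7.4, -5.2, 0, -11.5],
  [0, 9.6, -6.8, 0, -15],
  [0, 11.6, -8.1, 0, -18.5],
  [0, 12.9, -9.0, 0, -21],
  [0, 13.3, -9.3, 0, -21.7],
])

```text
clock: 25.0
ee_pos: [0.6665, 0.0284, 0.3006]
tcp_rot: [[0.188, 0.982, 0.001], [0.982, -0.188, -0.002], [-0.002, 0.001, -1.0]]
contact_force: [-0.2, 0.5, -2.2]
finger_gap: 0.246
```

>>> send_rows([
  [0, 0, 0, -0.5, 0],
  [0, 0, 0, -2, 0],
  [0, 0, 0, -4, 0],
  [0, 0, 0, -6, 0],
  [0, 0, 0, -8, 0],
  [0, 0, 0, -9.5, 0],
  [0, 0, 0, -10, 0],
  [0, 0, 0, -10, 0],
])

```text
clock: 25.8
ee_pos: [0.6661, 0.0286, 0.2001]
tcp_rot: [[0.188, 0.982, 0.0], [0.982, -0.188, -0.002], [-0.002, 0.0, -1.0]]
contact_force: [-0.4, 0.0, -1.1]
finger_gap: 0.252
```

```bash
python3 - <<'E'
from h import *
import pickle
o=r.observe();print(o['clock'],o['ee_pos'],o['contact_force'],np.degrees(np.arctan2(o['tcp_rot'][1,1],o['tcp_rot'][0,1])))
w=get_image('wrist');s=get_image('scene');pickle.dump((w,s,o),open('im15.pkl','wb'))
save('w15',w['img'],(180,90,330,240),5);save('s15',s['img'],(250,150,350,260),6)
E
```

```text
25.8 [0.66612937 0.0286362  0.20005584] [-0.44358417  0.04905161 -1.13710799] -10.813426340035434
```

View pics/w15.png

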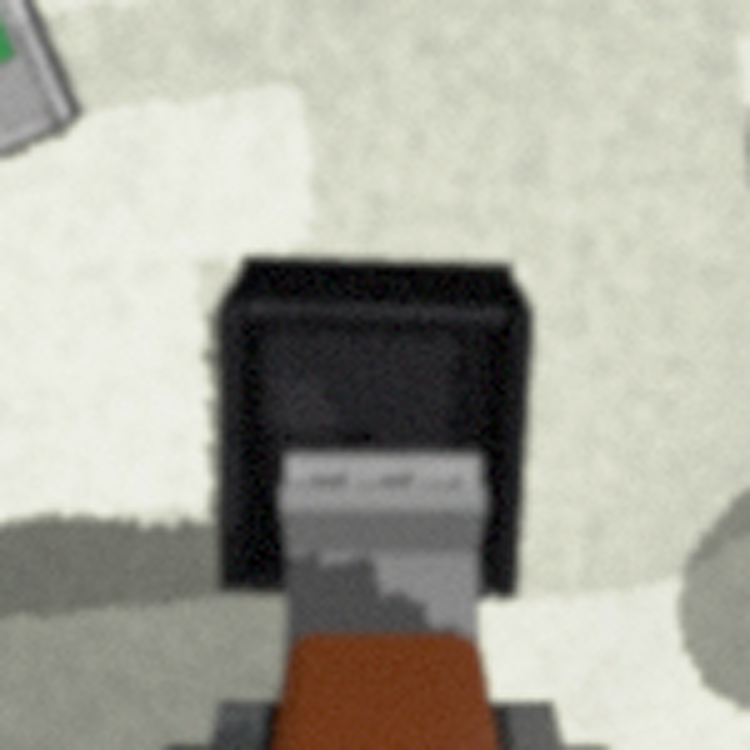

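View pics/s15.png

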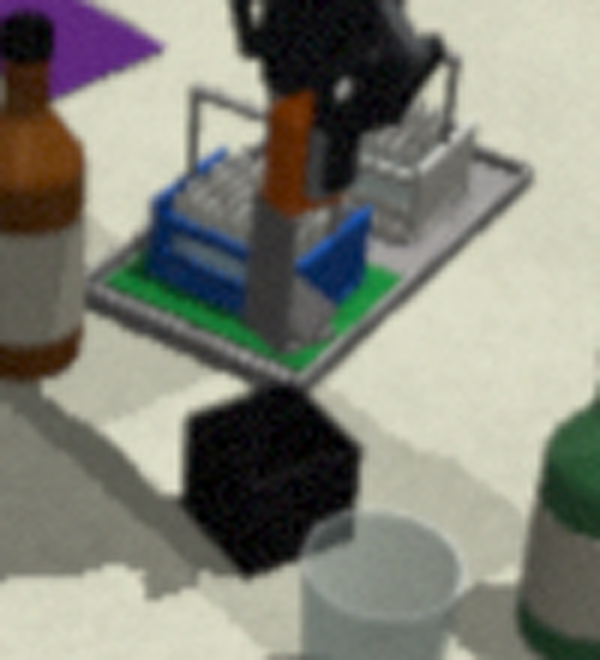

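I'm within 1 mm of the pick-up pose and centred over the holder. Lowering.

>>> send_rows([
  [0, -0.1, 0, -1, 0],
  [0, -0.1, 0, -2.5, 0],
  [0, -0.1, 0, -4, 0],
  [0, -0.1, 0, -5.5, 0],
  [0, -0.1, 0, -7, 0],
  [0, -0.1, 0, -8.5, 0],
  [0, -0.1, 0, -9.6, 0],
  [0, -0.1, 0, -10.2, 0],
])

```text
clock: 26.7
ee_pos: [0.6654, 0.0285, 0.0981]
tcp_rot: [[0.188, 0.982, 0.001], [0.982, -0.188, -0.002], [-0.002, 0.001, -1.0]]
contact_force: [0.0, -0.4, -0.7]
finger_gap: 0.247
```

>>> send_rows([
  [0, 0, 0, -0.2, 0],
  [0, 0, 0, -0.4, 0],
  [0, 0, 0, -0.6, 0],
  [0, 0, 0, -0.7, 0],
  [0, 0, 0, -0.8, 0],
  [0, 0, 0, -0.9, 0],
  [0, 0, 0, -0.9, 0],
  [0, 0, 0, -0.9, 0],
])

```text
clock: 27.5
ee_pos: [0.6654, 0.0285, 0.0891]
tcp_rot: [[0.188, 0.982, 0.001], [0.982, -0.188, -0.002], [-0.002, 0.001, -1.0]]
contact_force: [1.3, 0.4, -1.9]
finger_gap: 0.249
```

```bash
python3 - <<'E'
from h import *
import pickle
o=r.observe();print(o['clock'],o['ee_pos'],o['contact_force'],o['wrist_torque'])
w=get_image('wrist');save('w16',w['img'],(150,120,350,320),3)
E
```

```text
27.5 [0.66544558 0.02853083 0.08910732] [ 1.26626573  0.35221611 -1.91066186] [ 0.04696072  0.04647743 -0.00561219]
```

View pics/w16.png

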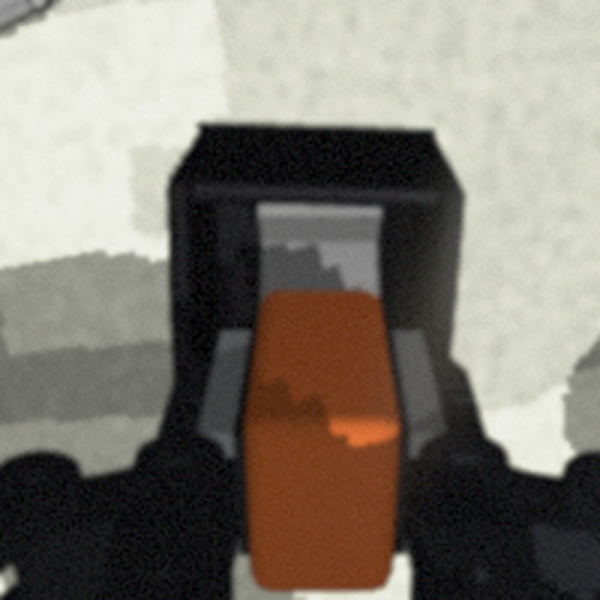

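Not in contact yet. I'll go down in finer steps until there is a light upward force.

>>> send_rows([
  [0, 0, 0, -0.05, 0],
  [0, 0, 0, -0.1, 0],
  [0, 0, 0, -0.15, 0],
  [0, 0, 0, -0.2, 0],
  [0, 0, 0, -0.2, 0],
  [0, 0, 0, -0.2, 0],
  [0, 0, 0, -0.2, 0],
  [0, 0, 0, -0.2, 0],
])

```text
clock: 28.35
ee_pos: [0.6655, 0.0285, 0.0876]
tcp_rot: [[0.188, 0.982, 0.001], [0.982, -0.188, -0.002], [-0.001, 0.002, -1.0]]
contact_force: [-3.5, -0.6, 5.6]
finger_gap: 0.251
```

The hook is on the holder floor: z is 0.0876 and the force 5.6 N, both matching the pick-up. Opening, then retreating straight up.

>>> send_rows([
  [0.3, 0, 0, 0, 0],
  [0.35, 0, 0, 0, 0],
  [0.45, 0, 0, 0, 0],
  [0.6, 0, 0, 0, 0],
  [0.8, 0, 0, 0, 0],
  [1, 0, 0, 0, 0],
  [1, 0, 0, 0, 0],
  [1, 0, 0, 0, 0],
])

```text
clock: 29.15
ee_pos: [0.6655, 0.0285, 0.0876]
tcp_rot: [[0.188, 0.982, 0.001], [0.982, -0.188, -0.002], [-0.001, 0.002, -1.0]]
contact_force: [-0.4, 0.3, 1.1]
finger_gap: 1.002
```

```bash
python3 - <<'E'
from h import *
o=r.observe();print(o['clock'],o['ee_pos'],o['contact_force'],o['finger_gap'])
w=get_image('wrist');save('w17',w['img'],None,1.5)
E
```

```text
29.15 [0.66553881 0.0285341  0.08759278] [-0.40231337  0.32198296  1.07245722] 1.0022275164435421
```

View pics/w17.png

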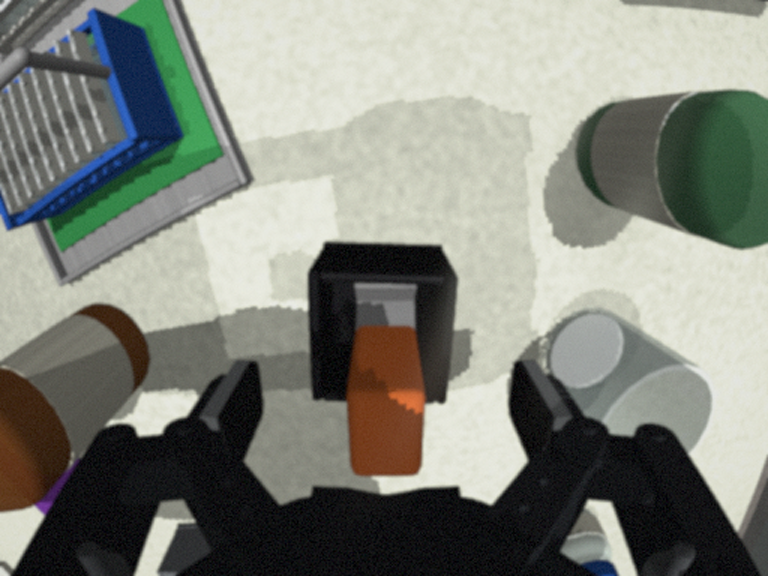

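>>> send_rows([
  [1, 0, 0, 1, 0],
  [1, 0, 0, 3, 0],
  [1, 0, 0, 6, 0],
  [1, 0, 0, 9, 0],
  [1, 0, 0, 12, 0],
  [1, 0, 0, 15, 0],
  [1, 0, 0, 18, 0],
  [1, 0, 0, 20, 0],
])

```text
clock: 30.0
ee_pos: [0.6656, 0.0285, 0.291]
tcp_rot: [[0.188, 0.982, 0.004], [0.982, -0.188, -0.002], [-0.001, 0.005, -1.0]]
contact_force: [-0.4, 0.2, -0.1]
finger_gap: 1.001
```

>>> send_rows([
  [1, 0, 0, 1, 0],
  [1, 0, 0, 2, 0],
  [1, 0, 0, 3, 0],
  [1, 0, 0, 4, 0],
  [1, 0, 0, 5, 0],
  [1, 0, 0, 5, 0],
  [1, 0, 0, 5, 0],
  [1, 0, 0, 5, 0],
])

```text
clock: 30.8
ee_pos: [0.6655, 0.0285, 0.3403]
tcp_rot: [[0.188, 0.982, 0.003], [0.982, -0.188, -0.002], [-0.001, 0.004, -1.0]]
contact_force: [-0.3, -0.5, -0.7]
finger_gap: 1.0
```

```bash
python3 - <<'E'
from h import *
import pickle
o=r.observe();print(o['clock'],o['ee_pos'],o['contact_force'])
w=get_image('wrist');s=get_image('scene');t=get_image('top');pickle.dump((w,s,t,o),open('im18.pkl','wb'))
save('w18',w['img'],None,1.5);save('s18',s['img'],(120,110,380,300),3);save('t18',t['img'],(150,60,420,240),2.9)
E
```

```text
30.8 [0.66547851 0.02854672 0.34032026] [-0.26376793 -0.47198349 -0.73679269]
```

View pics/w18.png

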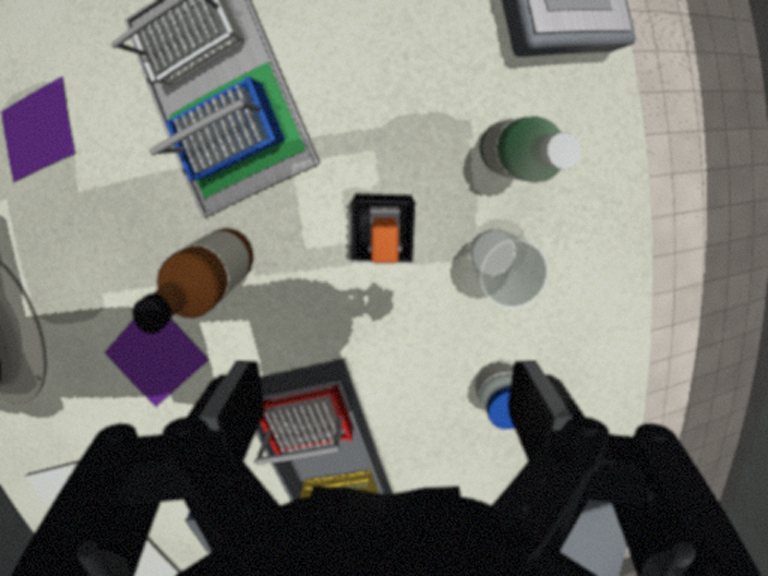

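View pics/s18.png

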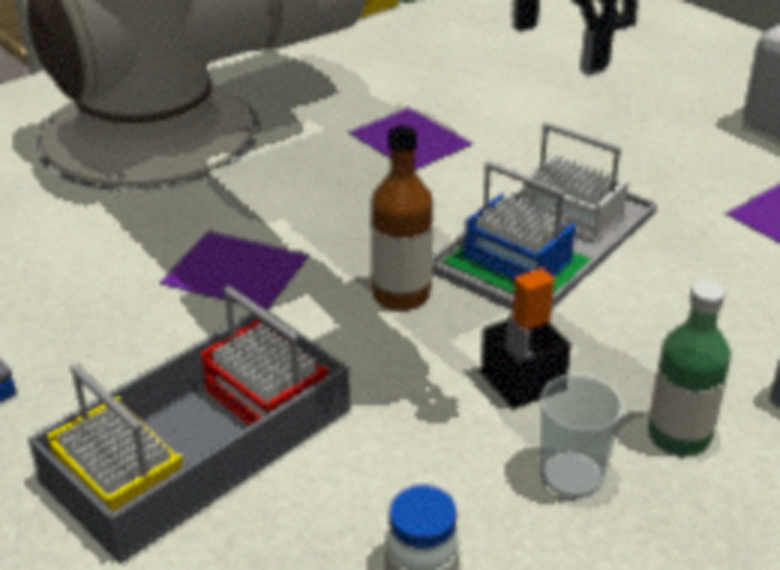

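View pics/t18.png

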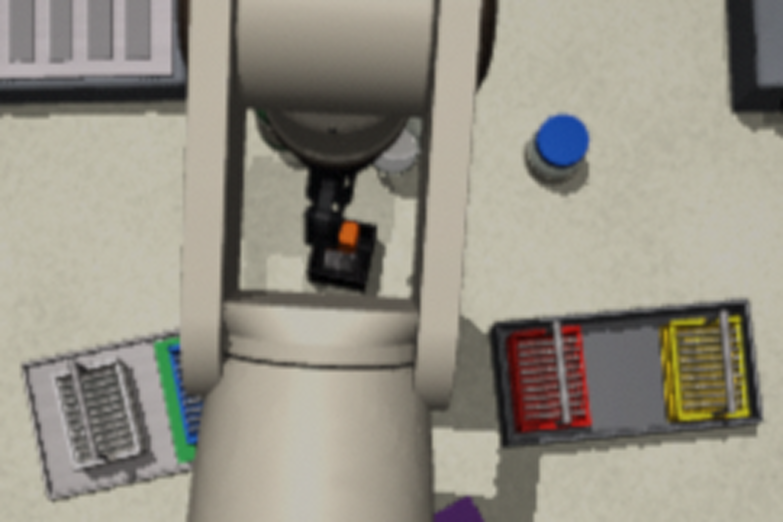

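```bash
python3 - <<'E'
from h import *
from rig import workorder
import pickle
np.set_printoptions(precision=4,suppress=True)
w,s,t,o=pickle.load(open('im18.pkl','rb'))
S=lambda u,v:ray(s,(u+.5)/3-.5+120,(v+.5)/3-.5+110)
W=lambda u,v:ray(w,(u+.5)/1.5-.5,(v+.5)/1.5-.5,True)
a,e=tri(S(486,167),W(155,150));b,f=tri(S(560,199),W(250,96));print('blue bar',a,b,(a+b)/2,np.linalg.norm(a-b),e[0],f[0])
p,e=tri(S(533,281),W(385,250));print('block top',p,e[0])
workorder.close_job()
E
```

```text
blue bar [0.4773 0.1516 0.1092] [0.573  0.1712 0.1063] [0.5252 0.1614 0.1077] 0.09773481889727077 0.00034282685315986596 0.00389632730333542
block top [0.6657 0.0233 0.1268] 0.0020302953898391615
the job is handed in; nothing more can be done
```

The job is done and handed in at about 31 s of the 67 s allowed. I gripped the hook, lifted the blue rack out of the bin, carried it around the amber bottle and set it on the green pad. I then backed the hook out and stood it in its holder again with the same pose and contact height as at pick-up. Only the hook touched the rack.

**Blue rack:** in the last pictures it stands upright on the pad. Its bar measures (0.525, 0.161), against a pad centre of (0.524, 0.159), so it is about 2 mm off and aligned with the tray.

**Hook:** it stands upright in the holder with its top at 0.127 m, the same height as before. The gripper is open and clear above it.

**Everything else:** red, yellow and white racks, the bottles, beaker and jar look undisturbed.

**Checks that disagreed:**
- The final triangulated height of the bar was 0.108 m, where 0.112 m was expected. One bar end had a 4 mm ray mismatch because the pictures there were coarse.
- The final block-top position came out about 5 mm off in y from where the gripper let go, with a 2 mm ray mismatch. I put this down to pixel picking.

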